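Stand the fallen laundry bottles back in their row

TASK

Two bottles have fallen over in the black tray on the laundry worktop. Stand both upright on the tray floor, caps up and in line with the row at the back of the tray: the tall round bottle in the gap between the carton and the metal can, the short square bottle in the gap between the jar and the metal can. Leave the carton, can, jar and scrubbing brush standing or lying where they are.

Things in the scene. Friction and masses are not known exactly. Their poses are not given: they have to be found in the camera images.
- tray: Fixed black plastic drip tray, 360 mm deep (its x) by 600 mm wide (its y), flat on the worktop, yaw up to 0.15 rad either way; its +x points away from the robot. Origin: centre of its underside. Floor 5 mm thick. Rims 6 mm thick, their tops above the worktop: back (+x) 30 mm, front 12 mm, sides 16 mm.
- row (a point): Middle of the row on the tray floor, 80 mm behind (+x of) the tray's centre; same axes as the tray. The row line runs through it along the tray's y. The carton, can and jar stand on this line to about 8 mm.
- round_bottle: White round bottle, 52 mm diameter (four 12 mm flats keep it from rolling off), 190 mm long, 0.2 to 0.35 kg. Origin: on its axis at mid-length; +x points from base to cap. From the base: straight to 142 mm, taper to a 28 mm neck at 164, grey cap 32 mm wide from 168 to 190. It starts lying on the tray floor, base in the row's left (+y) gap, cap towards the robot, within 0.2 rad of the tray's -x.
- square_bottle: White plastic bottle, 50 by 50 mm, 140 mm long, 0.17 to 0.33 kg. Origin: on its axis at mid-length; +x points from base to cap; y, z square to its sides. From the base: square to 100 mm, taper to a 28 mm neck at 114, grey cap 32 mm wide from 118 to 140. It starts lying on a side in the tray's right front, cap to the right, from 0.75 rad towards the robot off the tray's -y to 0.2 rad away.
- carton: Upright cardboard box, 70 mm (its x) by 64 mm (its y) by 160 mm high. Origin: centre of its underside, z up. It stands at one end of the row, left or right, about 185 mm from the can, centre to centre. Loose; must stay.
- jar: Upright glass jar with a grey lid, 66 mm diameter, 110 mm high. Origin: centre of its underside, z up. It stands at the other end of the row from the carton, about 185 mm from the can, centre to centre. Loose; must stay.
- can: Upright bare metal can, 66 mm diameter, 125 mm high. Origin: centre of its underside, z up. It stands in the middle of the row. The gaps either side of it are about 120 mm clear. Loose; must stay.
- brush: Wooden scrubbing brush lying bristles down in the tray's front left part, 120 mm (its x) by 45 mm (its y), 38 mm high. Origin: centre of its underside. Loose; must stay.
Not all that is in view belongs to the job. Leave any green, pink or yellow look-alike of the can alone.

How it is judged:
At the end, for the whole second after the job is handed in: Both bottles stand cap up (0.12 rad) on the tray floor, at rest, axes within 30 mm of the row line, the round one within 135 mm of carton and can, the square one within 135 mm of jar and can (centres); those three upright (0.1 rad), and with the brush within 25 mm of their starts (angle between each of round_bottle, square_bottle's own x axis and vertical below 0.12 rad and z of round_bottle in the frame of tray between 0.092 and 0.108 m and x of round_bottle in the frame of row between -0.03 and 0.03 m and horizontal distance between round_bottle and carton below 0.135 m and horizontal distance between each of round_bottle, square_bottle and can below 0.135 m and linear speed of each of round_bottle, square_bottle below 0.02 m/s and angular speed of each of round_bottle, square_bottle below 0.2 rad/s and z of square_bottle in the frame of tray between 0.067 and 0.083 m and x of square_bottle in the frame of row between -0.03 and 0.03 m and horizontal distance between square_bottle and jar below 0.135 m and angle between each of carton, can, jar's own z axis and vertical below 0.1 rad and distance of each of carton, can, jar, brush from where it was at the start of the episode below 0.025 m); the robot touches nothing.
It fails at once if the carton, can or jar is tipped by more than 0.35 rad (angle between any of carton, can, jar's own z axis and vertical above 0.35 rad).
It fails at once if the carton, can, jar or brush is shifted by more than 30 mm (distance of any of carton, can, jar, brush from where it was at the start of the episode above 0.03 m).
It also fails if it takes over 72 s, if anything falls off the work surface, if the arm or the gripper's body presses on something with over 40 N, if the wrist force passes 120 N, or if a joint passes its speed limit or range.

ROBOT

A 6-joint arm with a two-finger parallel gripper is mounted at the origin on the work surface. World frame = base frame: x ahead of the robot, y to its left, z up, the work surface at z = 0. Lengths are in m, angles in rad, forces in N, time in s.
With the tool pointing down it reaches from about 0.35 to 0.975 m from the base axis. Payload 4.9 kg.
Tool frame: the origin (TCP) lies at the very end of the fingers, on their centre line; the grasp point (between the pads) lies 19 mm behind it; z points along the fingers, y is the line along which they close (so a half turn about z gives the same grasp; the last joint's range is limited). The gripper opens to 85 mm and grips with 20 to 120 N. Pads are 22 mm wide; open, the fingers measure 114 mm over their backs; the gripper's body (76 mm by 85 mm) begins 54 mm behind the grasp point. The pads swing forward as they close: fully open they stand 13 mm farther back than shut.
Start: joints at [1.021, 0.053, 1.613, -0, 1.476, -0.119], TCP at [0.261, 0.568, 0.206] pointing down, gripper open.
Joint ranges: [-3.01, 3.01], [-1.01, 2.22], [0.06, 2.58], [-1.02, 4.17], [0.09, 2.62], [-3.14, 3.14]. Speed limits (rad/s): [2.57, 2.57, 3.14, 3.14, 3.14, 3.14].

INTERFACE

Orientations are given as a rotation vector (axis times angle).
In Python, from station import get_obs, get_image, get_calibration, finish_job gives the robot as it stands.
- The arm moves only by the tool servo_tool, never from a script. Its argument "increments" is a list of rows, each a list of 5 numbers: the opening, from 0 (shut) to 1 (fully open), then the shift along the tool's x, y, z in mm, then the turn about the tool's z in degrees. In form: [[jaw, tx, ty, tz, spin], ...]. A call has 1 to 12 rows; each row shifts and turns the commanded pose from where the row before left it, along the tool's axes as they then stand; what a row does not reach is not made up. A row lasts 1/8 s, in which the tool goes at most 62.5 mm and 10.7 degrees, less where a joint would pass 70% of its speed; a pose out of reach is approached as far as the arm can. A call is refused whole if a number of a shift passes 62.5 or a number of a turn 10.7, either way. A call with a gripper value outside its range is refused whole. The fingers move at their own pace and stop on an object; "force" is the grip in N (left out, the last holds). Time passes only in rows, so rows that do not move let the fingers close. It gives the time, the measured TCP pose, the force, the opening and the grip force at its end, in the units of the state.
- get_obs(): the state, without advancing time (a new reading comes with each control period).
- get_image(name): name is "scene" or "top" or "wrist"; returns the picture (420x560x3 uint8, red, green, blue); there is no depth.
- get_calibration(name): a dict with "fx", "fy", "cx", "cy" (pixels), "dist_coeffs" ([k1, k2, p1, p2, k3] as OpenCV has them; the pictures are not rectified), "R" (3x3) and "t" (3): a world point X has camera coordinates R X + t; the wrist camera has in their place "mount" (4x4, takes a point from camera to tool coordinates, whose origin is the TCP and whose axes are the flange's). Camera axes: x right, y down, z forward; pixel columns grow to the right and rows downward; lengths in m; the calibration is good to about 2 mm. A picture is of the moment at which its call begins: read the wrist's pose just before it. get_calibration takes no time and is no camera call.
- finish_job(): hands the job in; it is judged then, once.
The state is a dict: "t": time; "q": joint angles; "dq": joint speeds; "effort": joint torques, N m; "tool_pos": TCP position; "tool_rot": TCP orientation; "contact_force": force on the tool from outside, world axes, zero at the start; "wrist_torque": the same for the moment, N m; "opening": finger opening in m; "grip_force": force on a finger pad.
Only numpy, scipy, OpenCV 4.12 (cv2) and the standard library are available. Lean on these libraries where they do the work, as an engineer would, in place of code of your own. Each camera call takes 0.05 s, during which the arm holds its last target. There are 200 camera calls.

## Working session

There is one attempt and no reset: what is moved stays moved. The work goes in short steps, Python scripts to look and compute and a tool call to move; the robot and the scene stay as the last step left them, time stands still between calls to the robot, and variables do not carry over. Pictures are saved under pics/ and viewed, at most 10 in all, crops included, and the job is handed in when it is done.

Besides the shell and the picture viewer there is one more tool, called after ">>>" by a JSON object that holds its "fn" and its "kwargs". servo_tool: Moves the arm, as the interface text tells. Its arguments: {"type":"object","properties":{"increments":{"type":"array"},"force":{"type":"number"}},"required":["increments"]}

```bash
ls; mkdir -p pics
python3 - <<'E'
from station import *
import cv2,json,numpy as np
for n in ["scene","top"]:
    cv2.imwrite(f"pics/{n}0.png",get_image(n)[:,:,::-1])
    c=get_calibration(n); print(n,{k:np.round(np.array(v),4).tolist() for k,v in c.items()})
c=get_calibration("wrist"); print({k:np.round(np.array(v),4).tolist() for k,v in c.items()})
print(get_obs())
E
```

```text
pics
scene {'fx': 535.4079, 'fy': 535.4079, 'cx': 277.5355, 'cy': 205.9026, 'dist_coeffs': [-0.198, 0.0, 0.0, 0.0, 0.0], 'R': [[-0.1699, 0.9854, -0.0113], [0.7591, 0.1235, -0.6392], [-0.6284, -0.1171, -0.769]], 't': [0.0147, -0.3721, 1.691]}
top {'fx': 518.2771, 'fy': 518.2771, 'cx': 279.7952, 'cy': 211.9133, 'dist_coeffs': [0.0248, 0.0, 0.0, 0.0, 0.0], 'R': [[0.0151, -0.9998, 0.0142], [-0.9952, -0.0164, -0.097], [0.0972, -0.0127, -0.9952]], 't': [0.0602, 0.4911, 1.3206]}
{'fx': 350.5927, 'fy': 350.5927, 'cx': 278.0413, 'cy': 206.0549, 'dist_coeffs': [-0.0239, 0.0, 0.0, 0.0, 0.0], 'mount': [[0.0008, -0.9594, -0.282, 0.0706], [1.0, 0.0008, 0.0001, 0.0002], [0.0002, -0.282, 0.9594, -0.1684], [0.0, 0.0, 0.0, 1.0]]}
{'t': 0.1, 'q': array([ 1.02095960e+00,  5.32834057e-02,  1.61418777e+00,  4.03140158e-05,
        1.47599190e+00, -1.19003047e-01]), 'dq': array([ 0.00026639,  0.00014469, -0.00205151, -0.00096775,  0.00046231,
        0.00075677]), 'effort': array([-3.23204249e-04, -3.94906998e+01, -3.71360207e+01, -1.72744312e-04,
        3.95950279e-03,  1.08512069e-05]), 'tool_pos': array([0.26068154, 0.56735815, 0.20477205]), 'tool_rot': array([-6.71396371e-01, -3.06834298e+00,  2.75401718e-03]), 'contact_force': array([-0.08573247, -0.33011909, -0.29945219]), 'wrist_torque': array([-0.04313887, -0.02947931, -0.01571712]), 'grip_force': 0.0, 'opening': 0.08558950117941339}
```

View pics/top0.png

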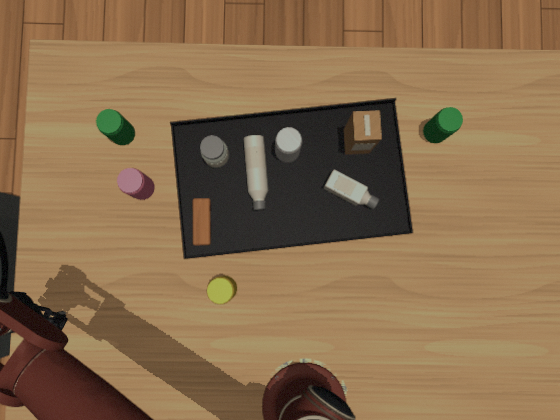

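View pics/scene0.png

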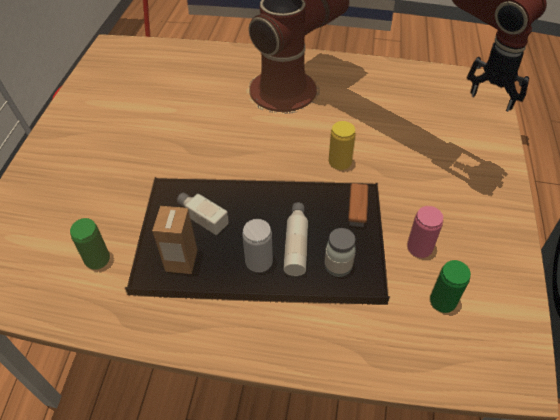

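The top view shows the jar left at (214,150), can (288,142), carton right (363,130), round bottle (255,137)→cap (259,204), and square bottle (345,186)→cap (372,201). So the bottles must swap sides. I'll enlarge for measurement.

Run:
```python
import cv2
im=cv2.imread("pics/top0.png")[92:262,165:420]
im=cv2.convertScaleAbs(im,alpha=1.3,beta=25)
cv2.imwrite("pics/crop.png",cv2.resize(im,None,fx=3,fy=3,interpolation=cv2.INTER_CUBIC))
```

```text
(no output)
```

View pics/crop.png

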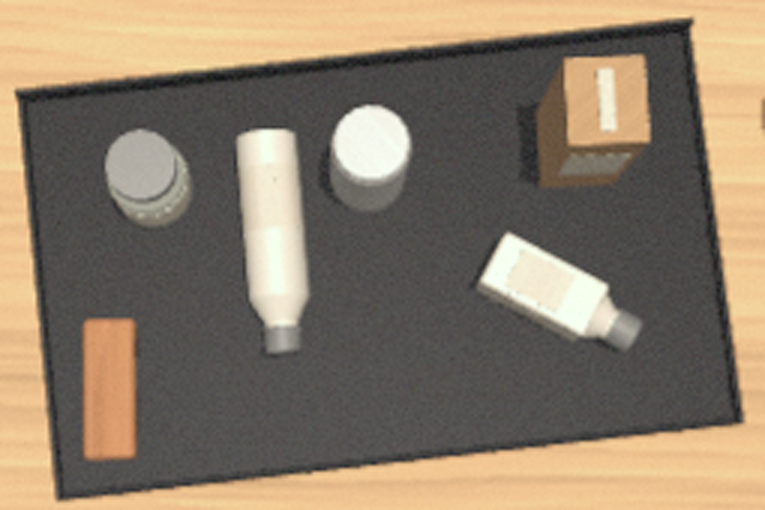

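```bash
cat > h.py <<'E'
from station import *
import numpy as np,cv2
def ray(cam,uv,z):
    c=get_calibration(cam);K=np.array([[c['fx'],0,c['cx']],[0,c['fy'],c['cy']],[0,0,1]])
    p=cv2.undistortPoints(np.array([[uv]],float),K,np.array(c['dist_coeffs']))[0,0]
    R=np.array(c['R']);t=np.array(c['t']);o=-R.T@t;d=R.T@np.array([*p,1]);return o+d*(z-o[2])/d[2]
def proj(cam,X):
    c=get_calibration(cam);K=np.array([[c['fx'],0,c['cx']],[0,c['fy'],c['cy']],[0,0,1]])
    return cv2.projectPoints(np.array(X,float).reshape(-1,3),cv2.Rodrigues(np.array(c['R']))[0],np.array(c['t']),K,np.array(c['dist_coeffs']))[0][:,0]
E
python3 - <<'E'
from h import *
P=dict(BL=(17,92,.03),BR=(691,20,.03),FR=(742,421,.012),FL=(60,497,.012),jar=(141,164,.115),can=(371,143,.13),carton=(607,100,.165),
rb=(267,131,.031),rc=(281,336,.031),re=(283,351,.031),sb=(495,259,.055),ss=(592,312,.055),sc=(622,330,.03),se=(632,335,.03))
W={k:ray("top",((u+.5)/3-.5+165,(v+.5)/3-.5+92),z) for k,(u,v,z) in P.items()}
for k in W: print(k,W[k].round(4))
c=np.mean([W[k] for k in("BL","BR","FR","FL")],0)
y=(W['BL']-W['BR']+W['FL']-W['FR'])[:2];print("w",np.linalg.norm(y)/2, "d",np.linalg.norm(W['BL']-W['FL']));y/=np.linalg.norm(y)
x=np.array([y[1],-y[0]]);print("center",c,"yaw",np.arctan2(x[1],x[0]))
row=c[:2]+.08*x;print("row",row)
for k in W: d=W[k][:2]-row;print(k,"row xy",(d@x).round(4),(d@y).round(4))
for a,b in(("rb","re"),("sb","ss"),("sb","se")):
    d=W[b]-W[a];print(a,b,np.linalg.norm(d[:2]),np.arctan2(d[1],d[0]))
# check in scene
for k in ("jar","can","carton","rc","sc"): print(k,proj("scene",W[k]).round(1))
o=get_obs();print(cv2.Rodrigues(o['tool_rot'])[0].round(3))
E
```

```text
BL [0.7198 0.3574 0.03  ]
BR [ 0.7955 -0.2315  0.03  ]
FR [ 0.4442 -0.2782  0.012 ]
FL [0.3692 0.3118 0.012 ]
jar [0.6391 0.2377 0.115 ]
can [0.6564 0.0513 0.13  ]
carton [ 0.6857 -0.1329  0.165 ]
rb [0.6892 0.1393 0.031 ]
rc [0.5098 0.1237 0.031 ]
re [0.4968 0.1218 0.031 ]
sb [ 0.576  -0.0576  0.055 ]
ss [ 0.5319 -0.1402  0.055 ]
sc [ 0.52   -0.1704  0.03  ]
se [ 0.5158 -0.179   0.03  ]
w 0.594232797681852 d 0.3539583551343747
center [0.58216644 0.03990919 0.021     ] yaw 0.1271784413624117
row [0.66152034 0.05005606]
BL row xy 0.0967 0.2975
BR row xy 0.0972 -0.2962
FR row xy -0.2572 -0.298
FL row xy -0.2567 0.2967
jar row xy 0.0015 0.189
can row xy -0.0049 0.0019
carton row xy 0.0007 -0.1846
rb row xy 0.0388 0.085
rc row xy -0.1412 0.0923
re row xy -0.1543 0.092
sb row xy -0.0985 -0.0959
ss row xy -0.1527 -0.1722
sc row xy -0.1683 -0.2007
se row xy -0.1736 -0.2088
rb re 0.1931585531870721 -3.050600552058917
sb ss 0.09359594671893331 -2.0607067805216897
sb se 0.13553782420106275 -2.030803842890181
jar [[340.8 237.2]]
can [[255.8 228.5]]
carton [[169.1 218.2]]
rc [[297.5 210.1]]
sc [[183. 199.]]
[[-0.909  0.418 -0.001]
 [ 0.418  0.909 -0.002]
 [ 0.    -0.002 -1.   ]]
```

>>> {"fn": "servo_tool", "kwargs": {"increments": [[1, 0, 0, 0, -10], [1, 0, 0, 0, -10], [1, 0, 0, 0, -10], [1, -23, -51.5, 9, 0], [1, -23, -51.5, 9, 0], [1, -23, -51.5, 9, 0], [1, -23, -51.5, 9, 0], [1, -23, -51.5, 9, 0], [1, -23, -51.5, 9, 0], [1, -23, -51.5, 9, 0], [1, -23, -51.5, 9, 0], [1, -23, -51.5, 9, 0]], "force": 30}}

```text
t: 1.6
tool_pos: [0.5104, 0.1238, 0.1243]
tool_rot: [0.146, -3.138, -0.0]
contact_force: [0.1, 0.2, 0.1]
opening: 0.0857
grip_force: 0.0
```

>>> {"fn": "servo_tool", "kwargs": {"increments": [[1, 0, 0, 0, 0], [1, 0, 0, 0, 0]]}}

```text
t: 1.85
tool_pos: [0.5096, 0.1258, 0.1245]
tool_rot: [0.145, -3.137, -0.001]
contact_force: [-0.6, -1.1, -0.4]
opening: 0.0851
grip_force: 0.0
```

```bash
cat >> h.py <<'E'
def st():
    o=get_obs();R=cv2.Rodrigues(o['tool_rot'])[0]
    print("t",round(o['t'],2),"pos",o['tool_pos'].round(4),"head",np.degrees(np.arctan2(R[1,0],R[0,0])).round(1),"open",round(o['opening'],4),"grip",round(o['grip_force'],1),"F",o['contact_force'].round(1),"q",o['q'].round(2));return o,R
def to(x,y,z):
    o,R=st();print("tool mm",(1000*R.T@(np.array([x,y,z])-o['tool_pos'])).round(1))
E
python3 - <<'E'
from h import *
to(.510,.124,.012)
cv2.imwrite("pics/w1.png",get_image("wrist")[:,:,::-1])
E
```

```text
t 1.85 pos [0.5096 0.1258 0.1245] head -174.7 open 0.0851 grip 0.0 F [-0.6 -1.1 -0.4] q [ 0.1  -0.12  1.92  0.    1.34 -1.56]
tool mm [ -0.4  -1.9 112.5]
```

View pics/w1.png

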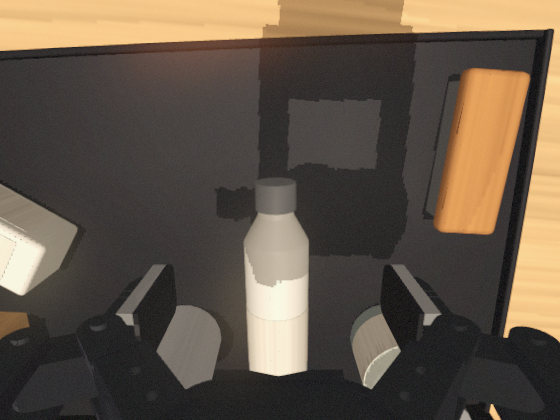

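The wrist view shows the bottle centred between the fingers (column 277) with the cap at row 195, which is where the grasp was predicted. Descending and gripping.

>>> {"fn": "servo_tool", "kwargs": {"increments": [[1, 0, -2, 37, 0], [1, 0, 0, 37, 0], [1, 0, 0, 37, 0], [1, 0, 0, 2, 0], [0, 0, 0, 0, 0], [0, 0, 0, 0, 0], [0, 0, 0, 0, 0], [0, 0, 0, 0, 0], [0, 0, 0, 0, 0], [0, 0, 0, 0, 0]], "force": 25}}

```text
t: 3.15
tool_pos: [0.5109, 0.1236, 0.0127]
tool_rot: [-0.146, 3.137, 0.0]
contact_force: [-1.7, 0.1, 5.4]
opening: 0.0241
grip_force: 22.4
```

>>> {"fn": "servo_tool", "kwargs": {"increments": [[0, 0, 0, -10, 0], [0, 0, 0, -10, 0], [0, 0, 0, -10, 0], [0, 0, 0, -10, 0], [0, 0, 0, -10, 0], [0, 0, 0, -10, 0], [0, 0, 0, -10, 0], [0, 0, 0, 0, 0]]}}

```text
t: 4.15
tool_pos: [0.5111, 0.1236, 0.0832]
tool_rot: [-0.146, 3.136, 0.0]
contact_force: [0.1, 0.5, -0.1]
opening: 0.0
grip_force: 0.0
```

Run:
```python
from h import *
st()
a=get_image("scene")[130:310,110:400]; b=get_image("wrist")
v=np.hstack([cv2.resize(a,(480,300)),cv2.resize(b,(320,240)) if 0 else cv2.copyMakeBorder(cv2.resize(b,(320,240)),0,60,0,0,cv2.BORDER_CONSTANT)])
cv2.imwrite("pics/l1.png",v[:,:,::-1])
```

```text
t 4.15 pos [0.5111 0.1236 0.0832] head -174.7 open 0.0 grip 0.0 F [ 0.1  0.5 -0.1] q [ 0.1  -0.08  1.95 -0.    1.26 -1.57]
```

View pics/l1.png

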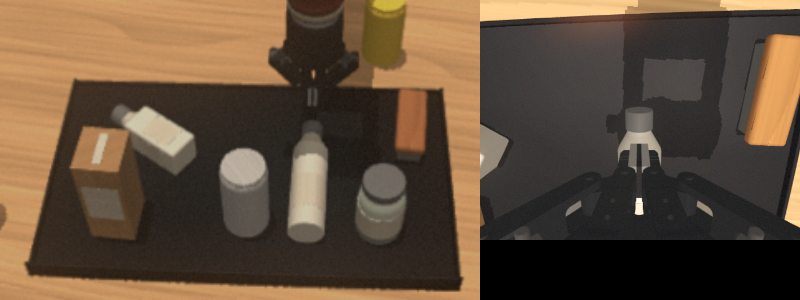

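The fingers closed too high on the cap (24 mm chord against 32 mm) and slipped off. The bottle is still in place: the cap is at the expected column, about 4 mm nearer the robot. I'll grip lower.

>>> {"fn": "servo_tool", "kwargs": {"increments": [[1, 3, 0, 0, 0], [1, 0, 0, 0, 0], [1, 0, 0, 0, 0], [1, 0, 0, 0, 0], [1, 0, 0, 40, 0], [1, 0, 0, 36, 0], [1, 0, 0, 4, 0], [0.25, 0, 0, 0, 0], [0.25, 0, 0, 0, 0], [0.25, 0, 0, 0, 0], [0.25, 0, 0, 0, 0], [0.25, 0, 0, 0, 0]], "force": 25}}

```text
t: 5.75
tool_pos: [0.5082, 0.1234, 0.0031]
tool_rot: [-0.146, 3.136, 0.0]
contact_force: [-1.0, 1.1, 5.6]
opening: 0.0307
grip_force: 27.1
```

>>> {"fn": "servo_tool", "kwargs": {"increments": [[0.25, 0, 0, 0, 0], [0.25, 0, 0, 0, 0]]}}

```text
t: 6.0
tool_pos: [0.5081, 0.1234, 0.0029]
tool_rot: [-0.146, 3.136, 0.0]
contact_force: [-1.0, -0.1, 5.3]
opening: 0.0302
grip_force: 27.2
```

>>> {"fn": "servo_tool", "kwargs": {"increments": [[0.25, 0, 0, -5, 0], [0.25, 0, 0, -5, 0], [0.25, 0, 0, -5, 0], [0.25, 0, 0, -5, 0]]}}

```text
t: 6.5
tool_pos: [0.5067, 0.1232, 0.0217]
tool_rot: [0.146, -3.137, 0.0]
contact_force: [0.4, -0.6, -2.8]
opening: 0.0303
grip_force: 25.9
```

>>> {"fn": "servo_tool", "kwargs": {"increments": [[0.25, 0, 0, -8, 0], [0.25, 0, 0, -8, 0], [0.25, 0, 0, -8, 0], [0.25, 0, 0, -8, 0], [0.25, 0, 0, -8, 0], [0.25, 0, 0, -8, 0], [0.25, 0, 0, -8, 0]]}}

```text
t: 7.38
tool_pos: [0.5072, 0.1233, 0.0784]
tool_rot: [-0.146, 3.138, -0.0]
contact_force: [0.2, -0.5, -3.0]
opening: 0.0304
grip_force: 24.9
```

```bash
cat >> h.py <<'E'
def look(n,crop=(130,310,110,400)):
    st();a=get_image("scene")[crop[0]:crop[1],crop[2]:crop[3]]; b=get_image("wrist")
    a=cv2.resize(a,(480,int(480*a.shape[0]/a.shape[1])))[:600]; b=cv2.resize(b,(320,240))
    v=np.zeros((max(a.shape[0],240),800,3),np.uint8);v[:a.shape[0],:480]=a;v[:240,480:]=b
    cv2.imwrite(f"pics/{n}.png",v[:,:,::-1])
E
python3 -c "
from h import *
look('l2',(60,310,110,400))"
```

```text
t 7.38 pos [0.5072 0.1233 0.0784] head -174.7 open 0.0304 grip 24.9 F [ 0.2 -0.5 -3. ] q [ 0.1  -0.08  1.96 -0.    1.26 -1.57]
```

View pics/l2.png

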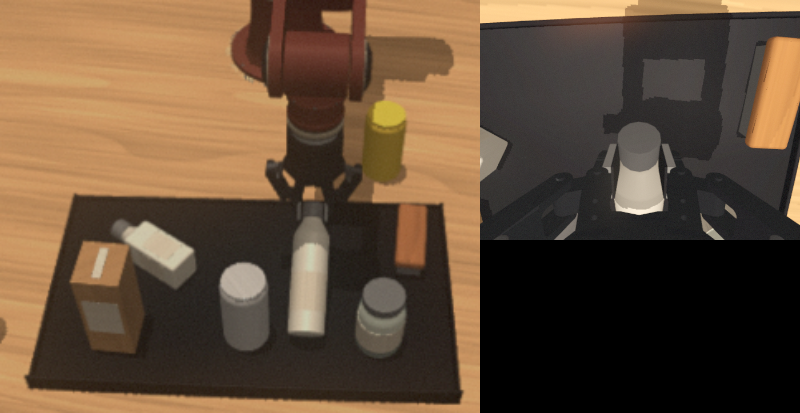

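Bottle is pivoting: the wrist view shows the cap's top face at about (640,140) and the scene view shows the cap lifted. I'll keep lifting.

>>> {"fn": "servo_tool", "kwargs": {"increments": [[0.25, 0, 0, -10, 0], [0.25, 0, 0, -10, 0], [0.25, 0, 0, -10, 0], [0.25, 0, 0, -10, 0], [0.25, 0, 0, -10, 0], [0.25, 0, 0, -10, 0], [0.25, 0, 0, -10, 0], [0.25, 0, 0, -10, 0], [0.25, 0, 0, -10, 0], [0.25, 0, 0, -10, 0], [0.25, 0, 0, 0, 0]]}}

```text
t: 8.85
tool_pos: [0.508, 0.1234, 0.1794]
tool_rot: [-0.146, 3.136, 0.0]
contact_force: [1.2, -0.5, 0.4]
opening: 0.0211
grip_force: 0.0
```

```bash
python3 -c "
from h import *
look('l3',(60,310,110,400))"
```

```text
t 8.85 pos [0.508  0.1234 0.1794] head -174.7 open 0.0211 grip 0.0 F [ 1.2 -0.5  0.4] q [ 0.1  -0.18  1.88 -0.    1.44 -1.57]
```

View pics/l3.png

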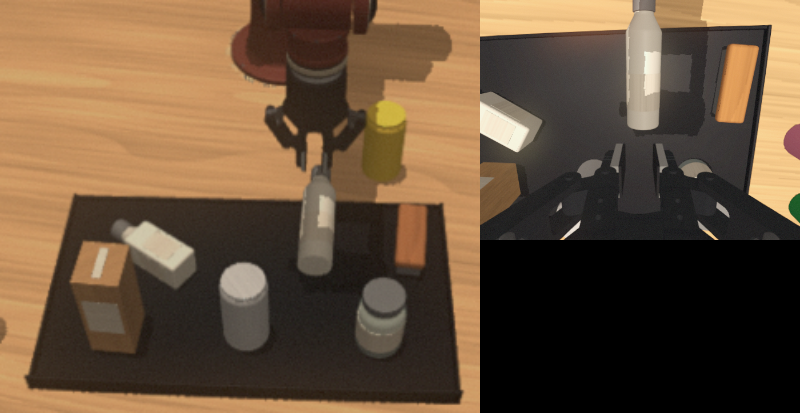

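The bottle slipped out and is tipping towards the robot (cap at the top of the wrist view, base around (643,125)). I'll let it settle, clear the view, and measure from image masks.

>>> {"fn": "servo_tool", "kwargs": {"increments": [[1, 0, 0, -50, 0], [1, 0, 50, -20, 0], [1, 0, 50, 0, 0], [1, 0, 50, 0, 0], [1, 0, 50, 0, 0], [1, 0, 50, 0, 0], [1, 0, 0, 0, 0], [1, 0, 0, 0, 0]]}}

```text
t: 9.95
tool_pos: [0.4838, 0.3719, 0.2471]
tool_rot: [0.146, -3.137, 0.002]
contact_force: [-0.6, -0.3, -1.0]
opening: 0.0852
grip_force: 0.0
```

Run:
```python
from h import *
st(); a=get_image("top");s=get_image("scene")
a1=cv2.resize(a[92:292,165:420],None,fx=2,fy=2);s1=cv2.resize(s[100:310,110:400],None,fx=1,fy=1)
v=np.zeros((400,800,3),np.uint8);v[:400,:510]=a1;v[:210,510:]=s1
v=cv2.convertScaleAbs(v,alpha=1.3,beta=20)
cv2.imwrite("pics/m1.png",v[:,:,::-1]);cv2.imwrite("pics/top1.png",a[:,:,::-1])
```

```text
t 9.95 pos [0.4838 0.3719 0.2471] head -174.7 open 0.0852 grip 0.0 F [-0.6 -0.3 -1. ] q [ 0.53 -0.    1.6  -0.    1.54 -1.13]
```

View pics/m1.png

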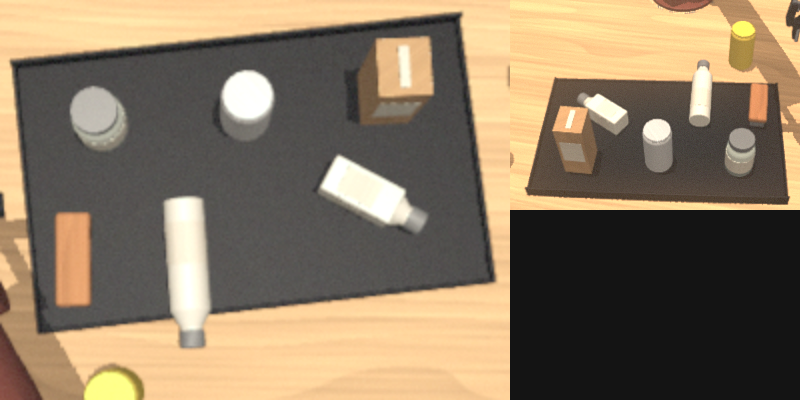

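Run:
```python
from h import *
f=lambda u,v,z:ray("top",((u+.5)/2-.5+165,(v+.5)/2-.5+92),z)
b=f(184,199,.031);e=f(192,347,.041);c=f(192,338,.04);d=e-b
print("base",b,"end",e,"capmid",c,"len",np.linalg.norm(d[:2]),"head",np.degrees(np.arctan2(d[1],d[0])))
print("yellow top",f(112,388,.12),"rim",f(192,313,.012))
to(*(c[:2]-0*d[:2]),.1)
```

```text
base [0.54202927 0.12844467 0.031     ] end [0.3518812 0.1143191 0.041    ] capmid [0.36321973 0.11455503 0.04      ] len 0.1906720249535374 head -175.75146126506772
yellow top [0.30270969 0.20628452 0.12      ] rim [0.39558851 0.11578978 0.012     ]
t 10.05 pos [0.4842 0.3712 0.2476] head -174.8 open 0.0852 grip 0.0 F [-0.1 -0.5 -0.4] q [ 0.53 -0.    1.6  -0.    1.54 -1.13]
tool mm [ 143.9 -244.4  147.8]
```

>>> {"fn": "servo_tool", "kwargs": {"increments": [[0.75, 24, -40, 0, 1], [0.75, 24, -41, 0, 0], [0.75, 24, -41, 10, 0], [0.75, 24, -41, 20, 0], [0.75, 24, -41, 30, 0], [0.75, 24, -41, 30, 0], [0.75, 0, 0, 40, 0], [0.75, 0, 0, 40, 0], [0.75, 0, 0, 40, 0], [0.75, 0, 0, 30, 0], [0.75, 0, 0, 4, 0], [0.75, 0, 0, 0, 0]], "force": 45}}

```text
t: 11.55
tool_pos: [0.3603, 0.1164, 0.0047]
tool_rot: [-0.117, 3.138, 0.0]
contact_force: [0.2, -0.3, -0.1]
opening: 0.0642
grip_force: 0.0
```

```bash
python3 -c "
from h import *
to(.363,.1146,.004)"
```

```text
t 11.55 pos [0.3603 0.1164 0.0047] head -175.7 open 0.0642 grip 0.0 F [ 0.2 -0.3 -0.1] q [ 0.12 -0.37  2.34 -0.    1.17 -1.53]
tool mm [-2.6 -2.   0.7]
```

>>> {"fn": "servo_tool", "kwargs": {"increments": [[0.75, -3, -2, 1, 0], [0.25, 0, 0, 0, 0], [0.25, 0, 0, 0, 0], [0.25, 0, 0, 0, 0], [0.25, 0, 0, 0, 0], [0.25, 0, 0, 0, 0]]}}

```text
t: 12.3
tool_pos: [0.3635, 0.1149, 0.0035]
tool_rot: [-0.118, 3.138, -0.0]
contact_force: [0.6, -1.6, 4.8]
opening: 0.0305
grip_force: 44.8
```

>>> {"fn": "servo_tool", "kwargs": {"increments": [[0.25, -3, 0, -15, 0], [0.25, -4, 0, -15, 0], [0.25, -6, 0, -14, 0], [0.25, -6, 0, -14, 0], [0.25, -8, 0, -13, 0], [0.25, -9, 0, -13, 0], [0.25, -10, 0, -12, 0], [0.25, -11, 0, -11, 0]]}}

```text
t: 13.3
tool_pos: [0.4205, 0.1193, 0.1107]
tool_rot: [-0.118, 3.139, 0.0]
contact_force: [-1.1, -0.1, -3.0]
opening: 0.0302
grip_force: 44.9
```

Run:
```python
from h import *
st(); s=get_image("scene");w=get_image("wrist");cv2.imwrite("pics/s2.png",s[:,:,::-1])
v=np.zeros((420,800,3),np.uint8);v[:420,:480]=cv2.resize(s[60:270,180:420],(480,420));v[:240,480:]=cv2.resize(w,(320,240))
cv2.imwrite("pics/m2.png",cv2.convertScaleAbs(v,alpha=1.3,beta=20)[:,:,::-1])
```

```text
t 13.3 pos [0.4205 0.1193 0.1107] head -175.7 open 0.0302 grip 44.9 F [-1.1 -0.1 -3. ] q [ 0.11 -0.35  2.13  0.    1.36 -1.54]
```

View pics/m2.png

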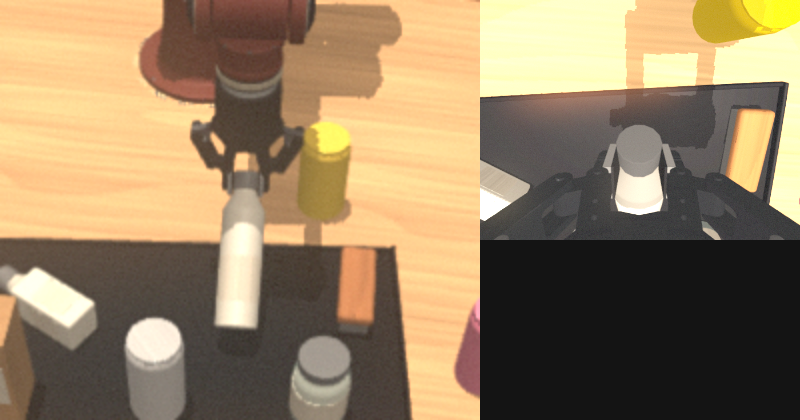

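The bottle is held with the base in the air at scene crop (238,322) and its shadow below, so the grip is too sticky to swing under gravity alone. I'll fit the tilt by silhouette instead of viewing more pictures.

```bash
cat >> h.py <<'E'
from scipy.optimize import minimize
ROUND=[(0,26),(.142,26),(.164,14),(.168,14)]; SQ=[(0,25),(.1,25),(.114,14),(.118,14)]
def hullpts(prof,b,a,roll,sq):
    a=a/np.linalg.norm(a);s=np.cross([0,0,1.],a);s=s/np.linalg.norm(s) if np.linalg.norm(s)>1e-3 else np.array([1.,0,0]);n=np.cross(a,s)
    P=[]
    for l,r in prof:
        r=r/1000
        for t in np.linspace(0,2*np.pi,24,endpoint=False):
            c,q=np.cos(t),np.sin(t)
            if sq and l<=.1: m=max(abs(c),abs(q));c,q=c/m,q/m
            c,q=c*np.cos(roll)-q*np.sin(roll),c*np.sin(roll)+q*np.cos(roll)
            P.append(b+a*l+r*(c*s+q*n))
    return np.array(P)
def white(im):
    h=cv2.cvtColor(im,cv2.COLOR_RGB2HSV);return ((h[...,1]<70)&(h[...,2]>95)).astype(np.uint8)
def iou(cam,m,P):
    r=np.zeros(m.shape,np.uint8);cv2.fillConvexPoly(r,cv2.convexHull(proj(cam,P).astype(np.float32)).round().astype(np.int32),1)
    x,y,w,h=cv2.boundingRect(r);pad=12;sl=np.s_[max(y-pad,0):y+h+pad,max(x-pad,0):x+w+pad]
    return (m[sl]&r[sl]).sum()/max(1,(m[sl]|r[sl]).sum())
def held(prof,L,im,sq=0,roll=0,s0=.177):
    """tilt of the bottle in the jaws: 0 = cap along tool +x, horizontal; 90 = upright"""
    o,R=st();g=o['tool_pos']+[0,0,.028];m=white(im);x=R[:,0];best=[]
    for th in np.radians(np.arange(-5,116,3)):
        a=np.cos(th)*x+np.sin(th)*np.array([0,0,1])
        for ds in (-.012,-.006,0,.006,.012):
          for dg in (-.01,0,.01):
            b=g+[0,0,dg]-a*(s0+ds);best.append((iou("scene",m,hullpts(prof,b,a,roll,sq)),np.degrees(th),ds,dg,b[2]))
    best.sort(reverse=True)
    for q in best[:4]: print(np.round(q,3))
    th=np.radians(best[0][1]);a=np.cos(th)*x+np.sin(th)*np.array([0,0,1])
    print("lowest base z",best[0][4]-.026*np.cos(th))
E
python3 -c "
from h import *
held(ROUND,.19,cv2.imread('pics/s2.png')[:,:,::-1].copy())"
```

```text
t 13.4 pos [0.422  0.1194 0.1119] head -175.7 open 0.0303 grip 45.0 F [-0.6 -0.6 -3.5] q [ 0.11 -0.35  2.13 -0.    1.35 -1.54]
[ 9.38e-01  6.10e+01 -1.20e-02 -1.00e-02 -1.40e-02]
[ 9.37e-01  5.80e+01 -6.00e-03  0.00e+00 -5.00e-03]
[ 9.33e-01  6.10e+01 -6.00e-03  0.00e+00 -9.00e-03]
[ 9.33e-01  5.80e+01 -1.20e-02 -1.00e-02 -1.00e-02]
lowest base z -0.026690768027074745
```

Run:
```python
from h import *
m=white(cv2.imread('pics/s2.png')[:,:,::-1].copy());o,R=st();g=o['tool_pos'];x=R[:,0]
for th in range(10,80,5):
    t=np.radians(th);a=np.cos(t)*x+np.sin(t)*np.array([0,0,1]);r=[]
    for ds in np.arange(.165,.19,.004):
        for dg in np.arange(.01,.06,.005):
            b=g+[0,0,dg]-a*ds;low=b[2]-.026*np.cos(t);r.append((iou("scene",m,hullpts(ROUND,b,a,0,0)) if low>.003 else 0,ds,dg,low))
    print(th,np.round(max(r),3))
```

```text
t 13.4 pos [0.422  0.1194 0.1119] head -175.7 open 0.0303 grip 45.0 F [-0.6 -0.6 -3.5] q [ 0.11 -0.35  2.13 -0.    1.35 -1.54]
10 [0.888 0.177 0.025 0.081]
15 [0.892 0.165 0.015 0.06 ]
20 [0.886 0.165 0.015 0.047]
25 [0.876 0.165 0.02  0.039]
30 [0.875 0.165 0.02  0.027]
35 [0.88  0.165 0.02  0.016]
40 [0.913 0.165 0.025 0.011]
45 [0.893 0.169 0.03  0.004]
50 [0.888 0.185 0.05  0.004]
55 [0.838 0.181 0.055 0.004]
60 [0.756 0.173 0.055 0.004]
65 [0.703 0.169 0.055 0.003]
70 [0.65  0.165 0.055 0.003]
75 [ 0.     0.189  0.055 -0.022]
```

Silhouette fit gives about 40–45° with the base on the floor, so the arc works. Continuing it.

>>> {"fn": "servo_tool", "kwargs": {"increments": [[0.25, -12, 0, -10, 0], [0.25, -13, 0, -9, 0], [0.25, -14, 0, -7, 0], [0.25, -14, 0, -6, 0], [0.25, -15, 0, -5, 0], [0.25, -15, 0, -4, 0], [0.25, -15, 0, -2, 0], [0.25, 0, 0, 0, 0]]}}

```text
t: 14.4
tool_pos: [0.5184, 0.1266, 0.1531]
tool_rot: [-0.118, 3.139, -0.0]
contact_force: [0.3, 0.1, -3.5]
opening: 0.03
grip_force: 45.2
```

```bash
cat >> h.py <<'E'
def held2(prof,im,r,sq=0,roll=0,D=(.161,.19),lowmin=.002,cam="scene",rng=range(20,116,5)):
    m=white(im);o,R=st();g=o['tool_pos'];x=R[:,0]
    for th in rng:
        t=np.radians(th);a=np.cos(t)*x+np.sin(t)*np.array([0,0,1]);q=[]
        for ds in np.arange(*D,.004):
            for dg in np.arange(.01,.06,.005):
                b=g+[0,0,dg]-a*ds;low=b[2]-r*abs(np.cos(t));q.append((iou(cam,m,hullpts(prof,b,a,roll,sq)) if low>lowmin else 0,ds,dg,low))
        print(th,np.round(max(q),3))
E
python3 - <<'E'
from h import *
s=get_image("scene");cv2.imwrite("pics/s3.png",s[:,:,::-1]);held2(ROUND,s,.026)
E
```

```text
t 14.45 pos [0.5175 0.1266 0.1527] head -175.7 open 0.03 grip 45.1 F [-1.2  0.6 -3.6] q [ 0.1  -0.13  1.88 -0.    1.39 -1.55]
20 [0.88  0.161 0.01  0.083]
25 [0.875 0.161 0.01  0.071]
30 [0.899 0.161 0.015 0.064]
35 [0.9   0.165 0.02  0.057]
40 [0.901 0.161 0.015 0.044]
45 [0.919 0.161 0.015 0.035]
50 [0.923 0.165 0.02  0.029]
55 [0.947 0.161 0.01  0.016]
60 [0.948 0.169 0.02  0.013]
65 [0.925 0.165 0.01  0.002]
70 [0.896 0.185 0.035 0.005]
75 [0.861 0.185 0.035 0.002]
80 [0.777 0.177 0.03  0.004]
85 [0.753 0.189 0.04  0.002]
90 [0.723 0.173 0.025 0.005]
95 [0.698 0.169 0.02  0.002]
100 [0.656 0.161 0.015 0.005]
105 [0.629 0.161 0.015 0.005]
110 [0.611 0.161 0.01  0.003]
115 [0.578 0.165 0.01  0.002]
```

>>> {"fn": "servo_tool", "kwargs": {"increments": [[0.25, 0, 0, 4, 0], [0.25, 0, 0, 4, 0], [0.25, -10, 0.5, 0, 0], [0.25, -12, 0.5, 0, 0], [0.25, -12, 0.5, 0, 0], [0.25, -12, 0.5, 0, 0], [0.25, -12, 0.5, 0, 0], [0.25, -12, 0.5, 0, 0], [0.25, -12, 0.5, 0, 0], [0.25, 0, 0, 0, 0]]}}

```text
t: 15.7
tool_pos: [0.5997, 0.1363, 0.1449]
tool_rot: [-0.118, 3.139, -0.0]
contact_force: [0.2, 0.2, -3.3]
opening: 0.03
grip_force: 45.1
```

Run:
```python
from h import *
s=get_image("scene");cv2.imwrite("pics/s4.png",s[:,:,::-1]);held2(ROUND,s,.026,rng=range(45,106,5))
```

```text
t 15.75 pos [0.599  0.1363 0.1448] head -175.7 open 0.0297 grip 45.1 F [-0.2  0.3 -3. ] q [ 0.1   0.07  1.7  -0.    1.37 -1.54]
45 [0.913 0.161 0.01  0.023]
50 [0.923 0.161 0.01  0.015]
55 [0.95  0.169 0.02  0.011]
60 [0.945 0.181 0.035 0.01 ]
65 [0.924 0.181 0.035 0.005]
70 [0.89  0.189 0.045 0.003]
75 [0.781 0.189 0.05  0.005]
80 [0.734 0.185 0.045 0.003]
85 [0.708 0.189 0.05  0.004]
90 [0.68  0.177 0.035 0.003]
95 [0.657 0.161 0.02  0.002]
100 [0.631 0.165 0.025 0.003]
105 [0.581 0.161 0.02  0.003]
```

>>> {"fn": "servo_tool", "kwargs": {"increments": [[0.25, 0, 0, 3, 0], [0.25, 0, 0, 0, 0]]}}

```text
t: 16.0
tool_pos: [0.5982, 0.1362, 0.1414]
tool_rot: [0.118, -3.138, 0.0]
contact_force: [0.7, 0.5, -2.9]
opening: 0.0297
grip_force: 45.0
```

>>> {"fn": "servo_tool", "kwargs": {"increments": [[0.25, 0, 0, 3, 0], [0.25, 0, 0, 0, 0]]}}

```text
t: 16.25
tool_pos: [0.5985, 0.1362, 0.1385]
tool_rot: [0.118, -3.139, 0.0]
contact_force: [0.5, -0.7, -2.6]
opening: 0.0297
grip_force: 45.0
```

>>> {"fn": "servo_tool", "kwargs": {"increments": [[0.25, 0, 0, 3, 0], [0.25, 0, 0, 0, 0]]}}

```text
t: 16.5
tool_pos: [0.5986, 0.1362, 0.1355]
tool_rot: [0.118, -3.139, 0.0]
contact_force: [0.5, 0.9, -3.6]
opening: 0.0305
grip_force: 45.0
```

>>> {"fn": "servo_tool", "kwargs": {"increments": [[0.25, 0, 0, 3, 0], [0.25, 0, 0, 0, 0]]}}

```text
t: 16.75
tool_pos: [0.5986, 0.1363, 0.1325]
tool_rot: [0.118, -3.139, 0.0]
contact_force: [-0.3, 0.0, -4.1]
opening: 0.0302
grip_force: 45.0
```

>>> {"fn": "servo_tool", "kwargs": {"increments": [[0.25, 0, 0, 3, 0], [0.25, 0, 0, 0, 0]]}}

```text
t: 17.0
tool_pos: [0.5986, 0.1362, 0.1295]
tool_rot: [0.118, -3.139, 0.0]
contact_force: [0.2, 0.1, -3.5]
opening: 0.0299
grip_force: 45.0
```

Run:
```python
from h import *
s=get_image("scene");cv2.imwrite("pics/s5.png",s[:,:,::-1]);held2(ROUND,s,.026,rng=range(30,80,5))
```

```text
t 17.05 pos [0.5987 0.1362 0.1296] head -175.7 open 0.0302 grip 44.9 F [-0.5 -0.1 -3. ] q [ 0.1   0.08  1.71  0.    1.35 -1.54]
30 [0.878 0.161 0.015 0.042]
35 [0.878 0.165 0.02  0.034]
40 [0.9   0.161 0.015 0.021]
45 [0.907 0.165 0.02  0.015]
50 [0.915 0.165 0.02  0.006]
55 [0.947 0.177 0.035 0.005]
60 [0.948 0.189 0.05  0.003]
65 [0.859 0.189 0.055 0.002]
70 [0.747 0.181 0.055 0.006]
75 [0.7   0.181 0.055 0.003]
```

Run:
```python
from h import *
T=[];F=[]
for i in range(4):
    w=get_image("wrist");o=get_obs();T.append(o['wrist_torque']);F.append(o['contact_force'])
print(np.mean(T,0).round(3),np.std(T,0).round(3),np.mean(F,0).round(2))
cv2.imwrite("pics/w5.png",w[:,:,::-1])
# joint fit scene+wrist
M=np.array(get_calibration("wrist")["mount"]);_,R=st();X=np.eye(4);X[:3,:3]=R;X[:3,3]=o['tool_pos'];C=np.linalg.inv(X@M)
_g=get_calibration
import h
h.get_calibration=lambda n:dict(_g(n),R=C[:3,:3],t=C[:3,3]) if n=="wrist" else _g(n)
g=o['tool_pos'];x=R[:,0];z=np.array([0,0,1.])
for th in range(30,80,5):
    t=np.radians(th);a=np.cos(t)*x+np.sin(t)*z
    b=g+z*.022-a*.177; print(th,"cap top centre",proj("wrist",b+a*.19).round(0),"neck side",proj("wrist",b+a*.168).round(0),"base px scene",proj("scene",b).round(0))
gr=cv2.cvtColor(w,cv2.COLOR_RGB2GRAY);print(gr[170:340:8,277])
print(gr[200:330:10,230:330:10])
```

```text
[-0.009  0.209  0.025] [0.032 0.055 0.024] [-0.11  0.21 -2.73]
t 17.25 pos [0.599  0.1363 0.1301] head -175.7 open 0.0301 grip 44.9 F [ 0.  -0.2 -2.7] q [ 0.1   0.08  1.71 -0.    1.35 -1.54]
30 cap top centre [[279. 247.]] neck side [[279. 275.]] base px scene [[292. 287.]]
35 cap top centre [[279. 249.]] neck side [[279. 273.]] base px scene [[293. 287.]]
40 cap top centre [[279. 251.]] neck side [[279. 272.]] base px scene [[293. 286.]]
45 cap top centre [[279. 254.]] neck side [[279. 270.]] base px scene [[293. 285.]]
50 cap top centre [[279. 256.]] neck side [[279. 269.]] base px scene [[293. 283.]]
55 cap top centre [[279. 259.]] neck side [[279. 267.]] base px scene [[294. 281.]]
60 cap top centre [[279. 262.]] neck side [[279. 265.]] base px scene [[294. 278.]]
65 cap top centre [[279. 264.]] neck side [[279. 264.]] base px scene [[295. 275.]]
70 cap top centre [[279. 267.]] neck side [[279. 262.]] base px scene [[295. 271.]]
75 cap top centre [[279. 270.]] neck side [[279. 260.]] base px scene [[295. 267.]]
[ 46  45  46  39  49  45  99  99 100 100 104  99 101 103 104 111 100 178
 179 179 181 173]
[[ 61  44  45  45  43  45  43  44  43  45]
 [ 64  38  43  42  44  41  42  41  44  41]
 [ 66  62  66  88  98 101 101  45  43  47]
 [ 65  62 100 101 100  98  96 103  64  43]
 [ 63  74  99 102 102  99 101  99 100  43]
 [ 64 100 100 100 100 103 100 101 101  37]
 [105  98 101  99  98 101 102 101 104 102]
 [106  73 101 106 103 101 103 104 102  30]
 [103  45 101 102 101 105 104 105  90  32]
 [ 49  43 102  94 112 109 114  96 169  31]
 [ 59  42 164 160  94  97  99 176 171  28]
 [ 56  44 167 174 177 179 178 178 177  22]
 [ 52  95 170 174 177 178 181 178 177  22]]
```

```bash
cat >> h.py <<'E'
CAP=[(.168,16),(.19,16)]
def wcal():
    o=get_obs();M=np.array(_gc("wrist")["mount"]);X=np.eye(4);X[:3,:3]=cv2.Rodrigues(o['tool_rot'])[0];X[:3,3]=o['tool_pos'];C=np.linalg.inv(X@M);return dict(_gc("wrist"),R=C[:3,:3],t=C[:3,3])
_gc=get_calibration
def get_calibration(n): return wcal() if n=="wrist" else _gc(n)
def tilt(im,scene,prof=ROUND,cap=CAP,r=.026,s0=.177,sq=0,rng=range(20,106,5)):
    "joint fit of cap in wrist picture and body in scene picture"
    hh=cv2.cvtColor(im,cv2.COLOR_RGB2HSV);m=((hh[...,1]<60)&(hh[...,2]>75)&(hh[...,2]<150)).astype(np.uint8);ms=white(scene)
    o,R=st();g=o['tool_pos'];x=R[:,0];z=np.array([0,0,1.]);A=[]
    for th in rng:
        t=np.radians(th);a=np.cos(t)*x+np.sin(t)*z;q=[]
        for ds in np.arange(s0-.012,s0+.013,.004):
            for dg in np.arange(.008,.05,.004):
                b=g+z*dg-a*ds;q.append((iou("wrist",m,hullpts(cap,b,a,0,0))+iou("scene",ms,hullpts(prof,b,a,0,sq)),th,ds,dg,b[2]-r*abs(np.cos(t))))
        A.append(max(q))
    for q in sorted(A,reverse=True)[:5]: print(np.round(q,3))
E
python3 - <<'E'
from h import *
tilt(cv2.imread("pics/w5.png")[:,:,::-1].copy(),cv2.imread("pics/s5.png")[:,:,::-1].copy())
E
```

```text
t 17.25 pos [0.599  0.1363 0.1301] head -175.7 open 0.0301 grip 44.9 F [ 0.  -0.2 -2.7] q [ 0.1   0.08  1.71 -0.    1.35 -1.54]Traceback (most recent call last):
  File "<stdin>", line 2, in <module>
  File "h.py", line 72, in tilt
    b=g+z*dg-a*ds;q.append((iou("wrist",m,hullpts(cap,b,a,0,0))+iou("scene",ms,hullpts(prof,b,a,0,sq)),th,ds,dg,b[2]-r*abs(np.cos(t))))
                                                                ~~~^^^^^^^^^^^^^^^^^^^^^^^^^^^^^^^^^^^
  File "h.py", line 36, in iou
    r=np.zeros(m.shape,np.uint8);cv2.fillConvexPoly(r,cv2.convexHull(proj(cam,P).astype(np.float32)).round().astype(np.int32),1)
                                                                     ~~~~^^^^^^^
  File "h.py", line 8, in proj
    c=get_calibration(cam);K=np.array([[c['fx'],0,c['cx']],[0,c['fy'],c['cy']],[0,0,1]])
  File "h.py", line 63, in get_calibration
    def get_calibration(n): return wcal() if n=="wrist" else _gc(n)
                                                             ~~~^^^
ValueError: time passes only in moves, steps and waits
```

```bash
sed -i 's/^_gc=get_calibration/import functools\n_gc=functools.lru_cache(None)(get_calibration)/; s/^def wcal/@functools.lru_cache(None)\ndef wcal/' h.py
python3 - <<'E'
from h import *
tilt(cv2.imread("pics/w5.png")[:,:,::-1].copy(),cv2.imread("pics/s5.png")[:,:,::-1].copy())
E
```

```text
Traceback (most recent call last):
  File "h.py", line 60, in <module>
    @functools.lru_cache(None)
     ^^^^^^^^^
NameError: name 'functools' is not defined. Did you forget to import 'functools'?
```

```bash
sed -i '1i import functools' h.py
python3 - <<'E'
from h import *
tilt(cv2.imread("pics/w5.png")[:,:,::-1].copy(),cv2.imread("pics/s5.png")[:,:,::-1].copy())
E
```

```text
t 17.25 pos [0.599  0.1363 0.1301] head -175.7 open 0.0301 grip 44.9 F [ 0.  -0.2 -2.7] q [ 0.1   0.08  1.71 -0.    1.35 -1.54]
[1.748e+00 5.500e+01 1.690e-01 2.400e-02 1.000e-03]
[1.746e+00 5.000e+01 1.690e-01 2.400e-02 8.000e-03]
[1.721e+00 4.500e+01 1.690e-01 2.800e-02 2.000e-02]
[ 1.694e+00  6.000e+01  1.690e-01  2.000e-02 -9.000e-03]
[1.69e+00 4.00e+01 1.69e-01 2.80e-02 3.00e-02]
```

Joint fit gives about 50° tilt, hanging just above the floor: grip friction holds it. I'll lower the grip force so gravity swings it further.

>>> {"fn": "servo_tool", "kwargs": {"increments": [[0.25, 0, 0, -10, 0], [0.25, 0, 0, -10, 0], [0.25, 0, 0, -5, 0], [0.25, 0, 0, 0, 0]], "force": 20}}

```text
t: 17.75
tool_pos: [0.5995, 0.1363, 0.156]
tool_rot: [-0.118, 3.138, 0.0]
contact_force: [0.1, -0.1, -2.6]
opening: 0.03
grip_force: 44.8
```

```bash
cat >> h.py <<'E'
def tl(n,**k):
    w=get_image("wrist");s=get_image("scene");cv2.imwrite(f"pics/w{n}.png",w[:,:,::-1]);cv2.imwrite(f"pics/s{n}.png",s[:,:,::-1]);tilt(w,s,**k);print("torque",get_obs()['wrist_torque'].round(2))
E
python3 -c "
from h import *
tl(6)"
```

```text
t 17.85 pos [0.5987 0.1363 0.1548] head -175.7 open 0.03 grip 44.9 F [-0.1 -1.2 -3.6] q [ 0.1   0.06  1.69 -0.    1.39 -1.54]
[1.744e+00 5.000e+01 1.690e-01 2.400e-02 3.300e-02]
[1.734e+00 5.500e+01 1.690e-01 2.400e-02 2.500e-02]
[1.724e+00 4.500e+01 1.690e-01 2.800e-02 4.500e-02]
[1.699e+00 4.000e+01 1.730e-01 2.400e-02 4.800e-02]
[1.692e+00 6.000e+01 1.690e-01 2.000e-02 1.500e-02]
torque [-0.04  0.17 -0.04]
```

>>> {"fn": "servo_tool", "kwargs": {"increments": [[0.35, 0, 0, 0, 0]]}}

```text
t: 17.98
tool_pos: [0.5985, 0.1362, 0.1543]
tool_rot: [0.118, -3.138, 0.0]
contact_force: [0.0, 0.6, -3.3]
opening: 0.0296
grip_force: 42.8
```

```bash
python3 -c "
from h import *
tl(7)"
```

```text
t 18.07 pos [0.5986 0.1362 0.1544] head -175.7 open 0.0299 grip 42.8 F [ 0.3 -0.1 -3.5] q [ 0.1   0.06  1.69 -0.    1.39 -1.54]
[1.737e+00 5.000e+01 1.690e-01 2.400e-02 3.200e-02]
[1.733e+00 5.500e+01 1.690e-01 2.400e-02 2.500e-02]
[1.716e+00 4.500e+01 1.690e-01 2.800e-02 4.400e-02]
[1.697e+00 4.000e+01 1.730e-01 2.400e-02 4.700e-02]
[1.692e+00 6.000e+01 1.690e-01 1.600e-02 1.100e-02]
torque [-0.05  0.15 -0.04]
```

>>> {"fn": "servo_tool", "kwargs": {"increments": [[0.355, 0, 0, 0, 0]]}}

```text
t: 18.2
tool_pos: [0.5988, 0.1363, 0.1547]
tool_rot: [0.118, -3.139, 0.0]
contact_force: [-0.0, 0.0, -2.9]
opening: 0.0301
grip_force: 32.3
```

>>> {"fn": "servo_tool", "kwargs": {"increments": [[0.36, 0, 0, 0, 0]]}}

```text
t: 18.32
tool_pos: [0.5991, 0.1363, 0.155]
tool_rot: [-0.118, 3.139, 0.0]
contact_force: [-0.0, 0.1, -2.5]
opening: 0.0308
grip_force: 22.1
```

>>> {"fn": "servo_tool", "kwargs": {"increments": [[0.365, 0, 0, 0, 0]]}}

```text
t: 18.45
tool_pos: [0.5989, 0.1363, 0.1549]
tool_rot: [-0.118, 3.139, 0.0]
contact_force: [0.6, -0.0, -2.8]
opening: 0.0311
grip_force: 12.0
```

```bash
python3 -c "
from h import *
tl(8)"
```

```text
t 18.55 pos [0.5987 0.1363 0.1548] head -175.7 open 0.0315 grip 5.0 F [ 0.1  0.3 -3.5] q [ 0.1   0.06  1.69 -0.    1.39 -1.54]
[ 1.561e+00  1.000e+02  1.810e-01  2.000e-02 -8.000e-03]
[ 1.558e+00  9.500e+01  1.890e-01  3.200e-02 -4.000e-03]
[ 1.492e+00  1.050e+02  1.730e-01  1.200e-02 -7.000e-03]
[ 1.419e+00  9.000e+01  1.890e-01  3.200e-02 -2.000e-03]
[ 1.392e+00  8.500e+01  1.650e-01  8.000e-03 -4.000e-03]
torque [0.01 0.05 0.  ]
```

The bottle swung to about upright. Tightening the grip again.

>>> {"fn": "servo_tool", "kwargs": {"increments": [[0.35, 0, 0, 0, 0], [0.35, 0, 0, 0, 0], [0.35, 0, 0, 0, 0]], "force": 45}}

```text
t: 18.92
tool_pos: [0.599, 0.1363, 0.155]
tool_rot: [-0.118, 3.139, 0.0]
contact_force: [0.1, -0.1, -3.4]
opening: 0.0304
grip_force: 20.2
```

```bash
python3 -c "
from h import *
tl(9,rng=range(60,121,4),s0=.181)"
```

```text
t 19.02 pos [0.599  0.1363 0.155 ] head -175.7 open 0.0304 grip 20.3 F [ 0.3  0.2 -2.7] q [ 0.1   0.06  1.69 -0.    1.39 -1.54]
[ 1.463e+00  1.000e+02  1.930e-01  3.200e-02 -8.000e-03]
[ 1.455e+00  1.040e+02  1.850e-01  2.400e-02 -7.000e-03]
[ 1.403e+00  1.080e+02  1.810e-01  2.000e-02 -5.000e-03]
[ 1.387e+00  9.600e+01  1.890e-01  2.800e-02 -8.000e-03]
[ 1.355e+00  1.120e+02  1.810e-01  2.000e-02 -3.000e-03]
torque [ 0.01 -0.04 -0.03]
```

View pics/s9.png

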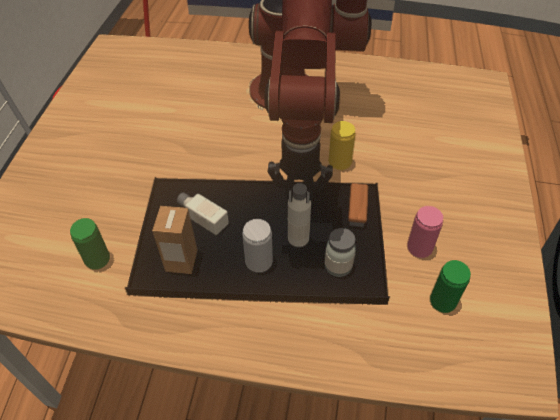

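The scene shows the round bottle hanging upright at (299,215), between the can and jar columns, with everything else unmoved. Next: lift it over the can to the right gap.

>>> {"fn": "servo_tool", "kwargs": {"increments": [[0.34, 0, 0, -4, 0], [0.34, 0, 0, -10, 0], [0.34, 0, 0, -16, 0], [0.34, 0, 0, -18, 0], [0.34, 0, 0, -18, 0], [0.34, 0, 0, -18, 0], [0.34, 0, 0, -18, 0], [0.34, 0, 0, -18, 0], [0.34, 0, 0, -16, 0], [0.34, 0, 0, -10, 0], [0.34, 0, 0, -4, 0]]}}

```text
t: 20.4
tool_pos: [0.5991, 0.1363, 0.3057]
tool_rot: [-0.118, 3.139, 0.0]
contact_force: [0.2, -0.4, -3.6]
opening: 0.0296
grip_force: 32.7
```

>>> {"fn": "servo_tool", "kwargs": {"increments": [[0.34, -1, -5, 0, 0], [0.34, -4, -11, 0, 0], [0.34, -6, -17, 0, 0], [0.34, -7, -21, 0, 0], [0.34, -8, -23, 0, 0], [0.34, -8, -23, 0, 0], [0.34, -8, -23, 0, 0], [0.34, -7, -21, 0, 0], [0.34, -6, -17, 0, 0], [0.34, -4, -12, 0, 0], [0.34, -2, -7, 0, 0], [0.34, 0, -3, 0, 0]]}}

```text
t: 21.9
tool_pos: [0.6735, -0.0416, 0.3049]
tool_rot: [0.119, -3.139, -0.0]
contact_force: [0.4, 1.2, -3.6]
opening: 0.0297
grip_force: 32.9
```

Run:
```python
from h import *
to(.6732,-.0417,.156)
cv2.imwrite("pics/top9.png",get_image("top")[:,:,::-1])
T=[]
for i in range(5): get_image("top");T.append(get_obs()['wrist_torque'])
print(np.mean(T,0).round(3),get_obs()['contact_force'].round(1))
tl(10,rng=range(60,121,4),s0=.181)
```

```text
t 21.9 pos [ 0.6735 -0.0416  0.3049] head -175.7 open 0.0297 grip 32.9 F [ 0.4  1.2 -3.6] q [-0.17  0.13  1.37  0.    1.64 -1.82]
tool mm [ 3.000e-01 -1.000e-01  1.489e+02]
[ 0.02  -0.048 -0.014] [ 0.5  0.2 -4.1]
t 22.3 pos [ 0.6734 -0.0412  0.305 ] head -175.7 open 0.0297 grip 32.8 F [-0.2  0.1 -3.1] q [-0.17  0.13  1.37  0.    1.64 -1.82]
[1.481e+00 9.600e+01 1.930e-01 3.200e-02 1.420e-01]
[1.474e+00 9.200e+01 1.930e-01 3.200e-02 1.430e-01]
[1.425e+00 1.000e+02 1.890e-01 2.800e-02 1.420e-01]
[1.409e+00 8.800e+01 1.690e-01 8.000e-03 1.430e-01]
[1.364e+00 8.400e+01 1.690e-01 8.000e-03 1.420e-01]
torque [ 0.02 -0.07 -0.01]
```

>>> {"fn": "servo_tool", "kwargs": {"increments": [[0.34, -5, 0, 4, 0], [0.34, -5, 0, 10, 0], [0.34, -4, 0, 16, 0], [0.34, -2, 0, 18, 0], [0.34, 0, 0, 18, 0], [0.34, 0, 0, 18, 0], [0.34, 0, 0, 16, 0], [0.34, 0, 0, 12, 0], [0.34, 0, 0, 8, 0], [0.34, 0, 0, 6, 0], [0.34, 0, 0, 3, 0], [0.34, 0, 0, 0, 0]]}}

```text
t: 23.8
tool_pos: [0.6895, -0.0404, 0.1761]
tool_rot: [-0.118, 3.139, -0.0]
contact_force: [0.2, 0.4, -3.1]
opening: 0.0295
grip_force: 33.0
```

>>> {"fn": "servo_tool", "kwargs": {"increments": [[0.34, 0, 0, 3, 0], [0.34, 0, 0, 2, 0]]}}

```text
t: 24.05
tool_pos: [0.6895, -0.0404, 0.171]
tool_rot: [-0.118, 3.139, -0.0]
contact_force: [-0.2, -0.5, -3.0]
opening: 0.0296
grip_force: 32.9
```

>>> {"fn": "servo_tool", "kwargs": {"increments": [[0.34, 0, 0, 2, 0], [0.34, 0, 0, 1, 0]]}}

```text
t: 24.3
tool_pos: [0.6893, -0.0404, 0.1676]
tool_rot: [0.118, -3.139, -0.0]
contact_force: [-0.2, 0.3, -3.4]
opening: 0.0296
grip_force: 32.9
```

>>> {"fn": "servo_tool", "kwargs": {"increments": [[0.34, 0, 0, 2, 0], [0.34, 0, 0, 1, 0]]}}

```text
t: 24.55
tool_pos: [0.6894, -0.0404, 0.1647]
tool_rot: [0.118, -3.139, -0.0]
contact_force: [0.5, -0.2, -3.9]
opening: 0.0296
grip_force: 32.9
```

>>> {"fn": "servo_tool", "kwargs": {"increments": [[0.34, 0, 0, 2, 0], [0.34, 0, 0, 1, 0]]}}

```text
t: 24.8
tool_pos: [0.6893, -0.0404, 0.1617]
tool_rot: [0.118, -3.139, -0.0]
contact_force: [0.0, -0.8, -2.8]
opening: 0.0297
grip_force: 32.9
```

>>> {"fn": "servo_tool", "kwargs": {"increments": [[0.34, 0, 0, 2, 0], [0.34, 0, 0, 1, 0]]}}

```text
t: 25.05
tool_pos: [0.6893, -0.0404, 0.1587]
tool_rot: [0.118, -3.139, -0.0]
contact_force: [-0.3, -0.7, -3.7]
opening: 0.0294
grip_force: 32.9
```

>>> {"fn": "servo_tool", "kwargs": {"increments": [[0.34, 0, 0, 2, 0], [0.34, 0, 0, 1, 0]]}}

```text
t: 25.3
tool_pos: [0.6893, -0.0404, 0.1557]
tool_rot: [0.118, -3.139, -0.0]
contact_force: [-0.3, -0.5, -2.4]
opening: 0.0297
grip_force: 32.9
```

>>> {"fn": "servo_tool", "kwargs": {"increments": [[0.34, 0, 0, 2, 0], [0.34, 0, 0, 0, 0]]}}

```text
t: 25.55
tool_pos: [0.6893, -0.0404, 0.1536]
tool_rot: [0.118, -3.139, -0.0]
contact_force: [-1.0, -0.1, -2.8]
opening: 0.03
grip_force: 32.9
```

>>> {"fn": "servo_tool", "kwargs": {"increments": [[0.34, 0, 0, 2, 0], [0.34, 0, 0, 0, 0]]}}

```text
t: 25.8
tool_pos: [0.6893, -0.0404, 0.1516]
tool_rot: [0.118, -3.139, -0.0]
contact_force: [0.7, -0.6, -3.5]
opening: 0.0296
grip_force: 32.9
```

>>> {"fn": "servo_tool", "kwargs": {"increments": [[0.34, 0, 0, 2, 0], [0.34, 0, 0, 0, 0]]}}

```text
t: 26.05
tool_pos: [0.6892, -0.0404, 0.1496]
tool_rot: [0.118, -3.139, -0.0]
contact_force: [-0.0, -0.8, -3.5]
opening: 0.0297
grip_force: 32.9
```

Run:
```python
from h import *
tl(11,rng=range(70,121,4),s0=.175)
```

```text
t 26.15 pos [ 0.6894 -0.0404  0.1498] head -175.7 open 0.0299 grip 32.9 F [-0.2 -0.3 -3.5] q [-0.17  0.24  1.5   0.    1.4  -1.81]
[ 1.42e+00  1.02e+02  1.71e-01  8.00e-03 -1.50e-02]
[ 1.375e+00  9.800e+01  1.870e-01  2.800e-02 -1.100e-02]
[ 1.349e+00  1.060e+02  1.710e-01  8.000e-03 -1.400e-02]
[ 1.307e+00  9.400e+01  1.870e-01  2.800e-02 -1.100e-02]
[ 1.255e+00  1.100e+02  1.710e-01  8.000e-03 -1.200e-02]
torque [ 0.   -0.07 -0.01]
```

>>> {"fn": "servo_tool", "kwargs": {"increments": [[0.34, 0, 0, 2, 0], [0.34, 0, 0, 0, 0]]}}

```text
t: 26.4
tool_pos: [0.6896, -0.0404, 0.1482]
tool_rot: [-0.118, 3.139, -0.0]
contact_force: [-0.0, 0.1, -1.9]
opening: 0.0295
grip_force: 33.0
```

>>> {"fn": "servo_tool", "kwargs": {"increments": [[0.34, 0, 0, 2, 0], [0.34, 0, 0, 0, 0]]}}

```text
t: 26.65
tool_pos: [0.6906, -0.0405, 0.1481]
tool_rot: [-0.118, 3.136, -0.001]
contact_force: [-0.8, 0.4, 5.5]
opening: 0.0298
grip_force: 33.3
```

>>> {"fn": "servo_tool", "kwargs": {"increments": [[0.34, 0, 0, 2, 0], [0.34, 0, 0, 0, 0]]}}

```text
t: 26.9
tool_pos: [0.6915, -0.0407, 0.1481]
tool_rot: [-0.118, 3.133, -0.002]
contact_force: [-1.5, 0.8, 10.1]
opening: 0.0298
grip_force: 33.7
```

>>> {"fn": "servo_tool", "kwargs": {"increments": [[0.345, 0, 0, -3, 0], [0.35, 0, 0, 0, 0], [0.355, 0, 0, 0, 0], [0.36, 0, 0, 0, 0], [0.364, 0, 0, 0, 0], [0.367, 0, 0, 0, 0], [0.37, 0, 0, 0, 0], [0.373, 0, 0, 0, 0], [0.376, 0, 0, 0, 0], [0.38, 0, 0, 0, 0], [0.39, 0, 0, 0, 0], [0.41, 0, 0, 0, 0]]}}

```text
t: 28.4
tool_pos: [0.6894, -0.0404, 0.1469]
tool_rot: [-0.118, 3.139, -0.0]
contact_force: [-0.2, 0.5, 0.0]
opening: 0.0351
grip_force: 0.0
```

Run:
```python
from h import *
tl(12,rng=range(70,121,4),s0=.175)
```

```text
t 28.5 pos [ 0.6895 -0.0404  0.147 ] head -175.7 open 0.0351 grip 0.0 F [ 0.3  0.3 -0.2] q [-0.17  0.24  1.5  -0.    1.4  -1.81]
[ 1.435e+00  1.020e+02  1.870e-01  2.000e-02 -2.100e-02]
[ 1.375e+00  1.060e+02  1.830e-01  1.200e-02 -2.400e-02]
[ 1.355e+00  9.800e+01  1.870e-01  1.600e-02 -2.600e-02]
[ 1.278e+00  9.400e+01  1.870e-01  2.000e-02 -2.100e-02]
[ 1.275e+00  1.100e+02  1.830e-01  1.200e-02 -2.200e-02]
torque [ 0.01  0.   -0.02]
```

>>> {"fn": "servo_tool", "kwargs": {"increments": [[0.5, 0, 0, 0, 0], [0.6, 0, 0, 0, 0], [0.6, 0, 0, -15, 0], [0.6, 0, 0, -40, 0], [0.6, 0, 0, -40, 0], [0.6, 50, 0, -10, 0], [0.6, 50, 0, 0, 0], [0.6, 50, 0, 0, 0], [0.6, 0, 0, 0, 0]]}}

```text
t: 29.62
tool_pos: [0.5375, -0.0516, 0.2527]
tool_rot: [-0.117, 3.138, -0.001]
contact_force: [0.1, 0.5, 0.3]
opening: 0.0514
grip_force: 0.0
```

```bash
cat >> h.py <<'E'
def stand(im,cam,prof,caph,p0,zf=.005):
    "standing-bottle position by silhouette of white part, and its grey-cap top"
    m=white(im);best=[]
    for dx in np.arange(-.06,.061,.005):
        for dy in np.arange(-.04,.041,.005):
            b=np.array([p0[0]+dx,p0[1]+dy,zf]);best.append((iou(cam,m,hullpts(prof,b,np.array([0,1e-6,1.]),0,0)),b[0],b[1]))
    print(cam,[tuple(np.round(q,3)) for q in sorted(best,reverse=True)[:3]])
E
python3 - <<'E'
from h import *
st()
for c in("top","scene"):
    im=get_image(c);cv2.imwrite(f"pics/{c}13.png",im[:,:,::-1]);stand(im,c,ROUND,.19,(.673,-.0417))
t=cv2.cvtColor(cv2.imread("pics/top13.png"),cv2.COLOR_BGR2GRAY)
x=np.array([.6732,-.0417]);u,v=proj("top",[*x,.195])[0].astype(int);print("pred cap px",u,v)
print(t[v-24:v+30:3,u-18:u+20:3])
E
```

```text
t 29.62 pos [ 0.5375 -0.0516  0.2527] head -175.7 open 0.0514 grip 0.0 F [0.1 0.5 0.3] q [-0.23 -0.18  1.75 -0.    1.56 -1.88]
top [(np.float64(0.155), np.float64(0.678), np.float64(-0.047)), (np.float64(0.154), np.float64(0.683), np.float64(-0.047)), (np.float64(0.152), np.float64(0.688), np.float64(-0.047))]
scene [(np.float64(0.599), np.float64(0.643), np.float64(-0.052)), (np.float64(0.595), np.float64(0.653), np.float64(-0.047)), (np.float64(0.595), np.float64(0.648), np.float64(-0.052))]
pred cap px 329 126
[[149 150 148 148 148 150 148 143 145 145 147 147 135]
 [145 145 145 112  98  88  69  62  42  22  26  23  17]
 [ 25  20  17  12  13   9  14  16   5  19  28  35  34]
 [ 26  29  34  33  37  41  40  38  37  42  39  42  33]
 [ 45  40  35  39  39  40  40  39  40  38  41  37  34]
 [ 40  42  41  40  36  39  40  37  49  48  48  40  35]
 [ 40  42  39  43  41  39  41  72  61  58  53  34  42]
 [ 43  43  42  36  42 109  74  83  60  64  61  38  55]
 [ 42  41  39 103 115  69  33  71  64  66  63  50  60]
 [ 38  39  36 119  71  26  55  67  68  64  59  59  61]
 [ 38  40  86 130  51  22 116  69  71  67  47  62  66]
 [ 42  33  84 130  21  30  86  73  75  76  38  70  66]
 [ 23  30  80 121  26  37  96  83  79  81  55  75  74]
 [ 18  63  78  52  27  59  80  78  81  66  72  85  81]
 [ 25  73  78  30  28 114  80  79  80  53  78  82  85]
 [ 26  77  78  19  26  87  80  81  81  42  72  77  78]
 [ 22  73  77  22  19  71  79  83  81  47  65  66  65]
 [ 40  27  76  16  73  74  79  81  68  63  60  61  62]]
```

>>> {"fn": "servo_tool", "kwargs": {"increments": [[1, 9, -39, 0, 10.15], [1, 3, -40, 0, 10.15], [1, -3, -42, 0, 10.15], [1, 0, 0, 12, 10.15], [1, 0, 0, 12, 10.15], [1, 0, 0, 12, 10.15], [1, 0, 0, 12, 10.15], [1, 0, 0, 12, 10.15], [1, 0, 0, 12, 10.15], [1, 0, 0, 12, 10.15], [1, 0, 0, 12, 10.15], [1, 0, 0, 12, 10.15]]}}

```text
t: 31.22
tool_pos: [0.5198, -0.1725, 0.1443]
tool_rot: [2.689, 1.622, 0.001]
contact_force: [0.0, -0.4, -1.1]
opening: 0.0856
grip_force: 0.0
```

Run:
```python
from h import *
to(.518,-.171,.01)
for c in("top","scene"):
    im=get_image(c);cv2.imwrite(f"pics/{c}14.png",im[:,:,::-1]);stand(im,c,ROUND,.19,(.66,-.0417))
w=get_image("wrist");cv2.imwrite("pics/w14.png",w[:,:,::-1])
m=white(w);t=cv2.cvtColor(cv2.imread("pics/top14.png"),cv2.COLOR_BGR2GRAY)
print(t[100:176:4,312:346:3])
```

```text
t 31.23 pos [ 0.5198 -0.1725  0.1443] head 62.2 open 0.0856 grip 0.0 F [ 0.  -0.4 -1.1] q [-0.46 -0.09  1.86  0.    1.37  0.03]
tool mm [  0.5  -2.4 134.3]
top [(np.float64(0.54), np.float64(0.675), np.float64(-0.047)), (np.float64(0.535), np.float64(0.68), np.float64(-0.047)), (np.float64(0.523), np.float64(0.67), np.float64(-0.047))]
scene [(np.float64(0.612), np.float64(0.65), np.float64(-0.047)), (np.float64(0.607), np.float64(0.645), np.float64(-0.052)), (np.float64(0.604), np.float64(0.655), np.float64(-0.047))]
[[156 157 158 156 156 157 157 159 157 159 158 159]
 [145 143 142 143 144 144 115 101  89  62  52  36]
 [ 23  30  12  12  16  10   7   8  13  27  37  35]
 [ 39  44  40  44  42  41  41  39  41  39  40  37]
 [ 41  41  41  43  42  41  42  39  41  39  43  44]
 [ 42  41  44  38  42  42  42  42  42  40  40  38]
 [ 41  44  42  42 116 126 125 125  66  43  44  42]
 [ 41  40  65 117 115 128 129 127 127  23  25  54]
 [ 44  47 127 117  54 131 128 129 125  72  20  61]
 [ 32  61 123 137 105  60  45 106 139  52  25  60]
 [ 27  85  84 135 137 137 138 138 119  23  23  56]
 [ 23  80  83  83  81 106 104  88  47  24  19  52]
 [ 20  80  80  79  89  83  97  60  44  23  17  53]
 [ 30  67  79  77  77  83  69  42  44  35  23  56]
 [ 45  44  41  62  61  48  43  40  44  49  48  46]
 [ 49  44  44  49  44  44  49  44  47  46  44  45]
 [ 45  50  49  48  47  47  45  48  45  45  47  45]
 [ 48  39  49  47  48  48  43  46  46  43  43  44]
 [ 50  47  52  47  50  43  36 186 190 158  48  44]]
```

Run:
```python
from h import *
x=np.array([.992,.127]);y=np.array([-.127,.992]);row=np.array([.6615,.0501])
t=cv2.cvtColor(cv2.imread("pics/top14.png"),cv2.COLOR_BGR2GRAY)
print(t[120:142:1,318:342:2])
for uv in((328,130),(328,131)):
    p=ray("top",uv,.195)[:2];print(uv,p,(p-row)@x,(p-row)@y)
for b in((.66,-.047),(.67,-.045)):
  P=hullpts([(0,26),(.142,26),(.164,14),(.168,16),(.19,16)],np.array([*b,.005]),np.array([0,1e-6,1.]),0,0);q=proj("top",P);print(b,q.min(0),q.max(0),proj("top",[*b,.195]))
m=((t>60)&(t<200)).astype(np.uint8);m=m[112:165,310:345];n,l,s,c=cv2.connectedComponentsWithStats(m);print(s[:6])
# square bottle cap in wrist picture
w=cv2.imread("pics/w14.png");g=cv2.cvtColor(w,cv2.COLOR_BGR2GRAY)
for ds in(0,):
    b=np.array([.518,-.171,.03]);print("pred cap mid px",proj("wrist",b))
print(g[150:330:10,220:340:8])
```

```text
[[ 44  44  41  42  44  41  42  43  42  42  42  41]
 [ 43  40  44  43  43  53  63  50  39  41  36  39]
 [ 38  40  40  41  51 115 110 111  64  41  41  39]
 [ 40  38  43  71 114 125 124 125 116  41  46  44]
 [ 42  42  70 116 129 125 125 125 125  66  40  42]
 [ 42  51 124 126 127 125 126 127 125  93  45  41]
 [ 42 104 136 124 127 127 125 125 125 110  32  42]
 [ 44 126 118 118 128 128 127 127 128 124  25  32]
 [ 65 133 108 115 128 128 129 129 127 127  27  21]
 [114 123 103 116 128 129 129 129 127 130  79  31]
 [124 128  97 115 130 129 128 130 127 129 102  23]
 [126 135  98  87 129 129 128 130 127 130 109  19]
 [127 133 106  54 124 131 128 131 130 125 121  26]
 [128 126 106  53  97 131 131 129 113 126 123  20]
 [128 130 114  69  63 102 120 110  82 136 123  21]
 [126 135 118  98  45  61  79  68 109 140 122  26]
 [123 135 129 105  82  46  45  66 135 139 107  25]
 [119 137 135 129 125 121 119 121 136 138  96  24]
 [ 99 135 135 136 137 139 138 137 139 139  79  17]
 [ 83 131 135 137 138 138 139 138 138 139  52  22]
 [ 84 112 138 137 137 136 138 138 139 119  35  19]
 [ 83  89 132 136 136 135 137
[... 922 characters left out ...]
9  67]
 [ 76  72  73  73  71  73  71  69  69  68  70  67  65  62  65]
 [ 75  77  72  68  69  68  63  68  66  67  62  66  67  64  65]
 [ 78  78  72  73  70  68  63  65  61  63  67  64  65  62  63]
 [ 81  81  75  75  73  69  67  70  65  65  64  62  62  63  60]
 [ 72  82  78  76  70  72  70  68  63  66  64  62  65  62  57]
 [198  76  80  82  75  74  71  67  68  64  66  62  64  30  41]
 [208 204  73  80  78  75  73  66  67  66  61  36  55 167 211]
 [206 208 203  74  81  75  74  69  64  45  57 186 193 205 202]
 [203 210 207 201  71  75  68  51  63 194 199 198 202 198 206]
 [208 202 209 205 202  66  67 194 196 194 205 201 205 196 205]
 [212 206 205 209 204 200 205 205 203 195 202 205 199 208 194]]
```

Top view numbers show the round bottle standing: cap at (328,130), which is row (−0.01, −0.087). Now grip the square bottle's cap the same way.

>>> {"fn": "servo_tool", "kwargs": {"increments": [[0.8, 1, -1, 40, 0], [0.8, 0, 0, 45, 0], [0.8, 0, 0, 45, 0], [0.8, 0, 0, 9, 0], [0.8, 0, 0, 0, 0], [0.34, 0, 0, 0, 0], [0.34, 0, 0, 0, 0], [0.34, 0, 0, 0, 0], [0.34, 0, 0, 0, 0], [0.34, 0, 0, 0, 0]], "force": 45}}

```text
t: 32.62
tool_pos: [0.5189, -0.1717, 0.0066]
tool_rot: [2.683, 1.629, 0.002]
contact_force: [-0.8, -2.9, 5.1]
opening: 0.0294
grip_force: 22.8
```

>>> {"fn": "servo_tool", "kwargs": {"increments": [[0.33, 0, 0, 0, 0], [0.33, 0, 0, -6, 0], [0.33, 0, 0, -12, 0], [0.33, 0, 0, -15, 0], [0.33, 0, 0, -18, 0], [0.33, 0, 0, -18, 0], [0.33, 0, 0, -18, 0], [0.33, 0, 0, -18, 0], [0.33, 0, 0, -18, 0], [0.33, 0, 0, -15, 0], [0.33, 0, 0, -8, 0], [0.33, 0, 0, 0, 0]]}}

```text
t: 34.12
tool_pos: [0.518, -0.1708, 0.1515]
tool_rot: [2.685, 1.63, 0.001]
contact_force: [0.7, 0.5, -2.2]
opening: 0.0288
grip_force: 31.9
```

```bash
cat >> h.py <<'E'
def tq(n=5):
    T=[];F=[]
    for i in range(n): get_image("wrist");o=get_obs();R=cv2.Rodrigues(o['tool_rot'])[0];T.append(R.T@o['wrist_torque']);F.append(o['contact_force'])
    print("tool torque",np.mean(T,0).round(3),"F",np.mean(F,0).round(2),"grip",round(o['grip_force'],1))
E
python3 -c "
from h import *
st();tq()"
```

```text
t 34.12 pos [ 0.518  -0.1708  0.1515] head 62.5 open 0.0288 grip 31.9 F [ 0.7  0.5 -2.2] q [-0.45 -0.1   1.85  0.    1.39  0.02]
tool torque [-0.017 -0.151 -0.014] F [-0.16 -0.41 -2.3 ] grip 31.9
```

>>> {"fn": "servo_tool", "kwargs": {"increments": [[0.34, 0, 0, 0, 0], [0.345, 0, 0, 0, 0]]}}

```text
t: 34.62
tool_pos: [0.5177, -0.1705, 0.1509]
tool_rot: [-2.685, -1.63, -0.0]
contact_force: [-0.7, 0.9, 0.0]
opening: 0.029
grip_force: 0.0
```

>>> {"fn": "servo_tool", "kwargs": {"increments": [[0.35, 0, 0, 0, 0]]}}

```text
t: 34.75
tool_pos: [0.518, -0.1707, 0.1514]
tool_rot: [2.685, 1.63, 0.001]
contact_force: [1.0, -0.0, 0.5]
opening: 0.0301
grip_force: 0.0
```

>>> {"fn": "servo_tool", "kwargs": {"increments": [[0.354, 0, 0, 0, 0]]}}

```text
t: 34.88
tool_pos: [0.518, -0.1707, 0.1514]
tool_rot: [2.685, 1.63, 0.001]
contact_force: [-0.6, -0.5, -0.8]
opening: 0.0305
grip_force: 0.0
```

```bash
python3 -c "
from h import *
tq(3)"
```

```text
tool torque [ 0.011 -0.023 -0.015] F [-0.43 -0.13  0.18] grip 0.0
```

The square bottle slipped out when the grip loosened. I'll clear the view and locate it numerically.

>>> {"fn": "servo_tool", "kwargs": {"increments": [[0.8, 0, 0, -30, 0], [0.8, -50, 0, -50, 0], [0.8, -60, 0, -30, 0], [0.8, -50, 0, 0, 0], [0.8, 0, 0, 0, 0]]}}

```text
t: 35.65
tool_pos: [0.4472, -0.3063, 0.2536]
tool_rot: [2.689, 1.623, -0.0]
contact_force: [-0.1, 0.4, -0.7]
opening: 0.0683
grip_force: 0.0
```

Run:
```python
from h import *
st()
t=get_image("top");s=get_image("scene");cv2.imwrite("pics/top15.png",t[:,:,::-1]);cv2.imwrite("pics/scene15.png",s[:,:,::-1])
def blobs(im,lo):
    hh=cv2.cvtColor(im,cv2.COLOR_RGB2HSV);m=((hh[...,1]<70)&(hh[...,2]>lo)).astype(np.uint8)
    n,l,st_,c=cv2.connectedComponentsWithStats(m)
    for i in range(1,n):
        if st_[i,4]>80: print(st_[i],c[i].round(1),cv2.minAreaRect(np.argwhere(l==i)[:,::-1].astype(np.float32)))
print("top");blobs(t[90:270,160:420],95);print("scene");blobs(s[150:310,110:400],95)
g=cv2.cvtColor(t,cv2.COLOR_RGB2GRAY);print(g[160:232:3,312:400:3])
```

```text
t 35.65 pos [ 0.4472 -0.3063  0.2536] head 62.2 open 0.0683 grip 0.0 F [-0.1  0.4 -0.7] q [-0.74 -0.17  1.75 -0.    1.56 -0.25]
top
[204  25   7  21 112] [206.9  34.7] ((206.88104248046875, 34.97758865356445), (20.259098052978516, 5.284982204437256), 86.633544921875)
[157  32  22  23 356] [168.  43.] ((167.8000030517578, 43.599998474121094), (21.466251373291016, 21.46625328063965), 63.43495178222656)
[116  37  26  27 555] [128.4  50. ] ((128.5, 50.0), (26.0, 25.0), 90.0)
[ 40  45  28  30 590] [53.1 59.3] ((52.75000762939453, 59.75), (28.991374969482422, 25.455841064453125), 45.0)
[181  88  46  35 872] [203.4 105.8] ((204.5034637451172, 106.36851501464844), (46.17647171020508, 20.176471710205078), 28.07248878479004)
scene
[  61   35   58   84 1857] [94.8 72.6] ((96.53279113769531, 73.45436096191406), (91.58255767822266, 34.926551818847656), 58.89118957519531)
[56 61  9 17 84] [59.9 69. ] ((59.867923736572266, 68.96226501464844), (4.67025899887085, 17.582151412963867), 15.945394515991211)
[133  69  29  27 633] [146.6  82. ] ((147.0, 82.0), (26.0, 28.0), 90.0)
[220  78  25  21 406] [231
[... 2622 characters left out ...]
 47  51  48  47  44  44
   45  38  47  30  20  30  53  63  62  22  22  28]
 [ 52  50  47  49  48  48  52  49  47  51  47  49  48  47  48  45  48  48
   46  46  44  28  22  23  20  37  22  26  22  22]
 [ 53  50  49  50  51  49  48  47  48  46  49  53  48  49  51  49  49  46
   47  48  22  18  23  24  18  21  22  13  22  18]
 [ 54  51  52  53  49  52  48  51  51  46  48  47  48  49  48  48  50  45
   46  23  24  20  13  22  21  27  22  18  14  14]
 [ 52  48  50  52  47  47  48  49  51  49  46  51  49  52  49  44  49  45
   29  26  25  18  35  26  22  13  18  17  26  20]
 [ 50  49  51  50  49  50  46  48  47  50  51  47  49  50  50  49  45  38
   22  22  27  38  46  49  38  24  17  22  23  17]]
```

```bash
cat >> h.py <<'E'
def lying(t,s,p0,zc=.03):
    T=white(t);S=white(s)
    def f(p): 
        a=np.array([np.cos(p[2]),np.sin(p[2]),1e-4]);P=hullpts(SQ[:3],np.array([p[0],p[1],zc]),a,0,1);return -iou("top",T,P)-iou("scene",S,P)
    b=min((minimize(f,[p0[0]+dx,p0[1]+dy,p0[2]],method="Nelder-Mead",options=dict(initial_simplex=[[p0[0]+dx,p0[1]+dy,p0[2]],[p0[0]+dx+.01,p0[1]+dy,p0[2]],[p0[0]+dx,p0[1]+dy+.01,p0[2]],[p0[0]+dx,p0[1]+dy,p0[2]+.1]])) for dx in(-.01,0,.01) for dy in(-.01,0,.01)),key=lambda r:r.fun)
    p=b.x;d=np.array([np.cos(p[2]),np.sin(p[2])]);print("base",p[:2].round(4),"head",np.degrees(p[2]).round(1),"iou",b.fun,"cap mid",(p[:2]+.129*d).round(4));return p
E
python3 - <<'E'
from h import *
r=lambda n:cv2.imread(f"pics/{n}.png")[:,:,::-1].copy()
lying(r("top0"),r("scene0"),(.576,-.0576,-2.04))
p=lying(r("top15"),r("scene15"),(.553,-.096,-2.04))
print(ray("top",(389,210),.03))
to(*(p[:2]+.129*np.array([np.cos(p[2]),np.sin(p[2])])),.12)
E
```

```text
base [ 0.5783 -0.0567] head -117.0 iou -1.512612023467184 cap mid [ 0.5197 -0.1716]
base [ 0.5552 -0.0953] head -115.4 iou -1.392870548697278 cap mid [ 0.4999 -0.2118]
[ 0.49903521 -0.21435519  0.03      ]
t 35.75 pos [ 0.4482 -0.3037  0.2528] head 62.5 open 0.0683 grip 0.0 F [ 0.2  0.7 -0.6] q [-0.73 -0.17  1.75  0.    1.56 -0.25]
tool mm [105.3   3.3 132.9]
```

>>> {"fn": "servo_tool", "kwargs": {"increments": [[0.7, 35, 1, 40, -2], [0.7, 35, 1, 45, 0], [0.7, 34, 1, 48, 0], [0.7, 0, 0, 50, 0], [0.7, 0, 0, 46, 0], [0.7, 0, 0, 18, 0], [0.7, 0, 0, 3, 0], [0.7, 0, 0, 0, 0]], "force": 20}}

```text
t: 36.75
tool_pos: [0.4984, -0.2123, 0.0049]
tool_rot: [2.654, 1.676, 0.002]
contact_force: [0.4, -0.1, 0.2]
opening: 0.0596
grip_force: 0.0
```

```bash
python3 -c "
from h import *
to(.4997,-.2122,.0025)"
```

```text
t 36.75 pos [ 0.4984 -0.2123  0.0049] head 64.5 open 0.0596 grip 0.0 F [ 0.4 -0.1  0.2] q [-0.54  0.07  1.96  0.    1.11 -0.1 ]
tool mm [0.7 1.1 2.4]
```

>>> {"fn": "servo_tool", "kwargs": {"increments": [[0.7, 0, 1, 3, 0], [0.25, 0, 0, 0, 0], [0.25, 0, 0, 0, 0], [0.25, 0, 0, 0, 0], [0.25, 0, 0, 0, 0], [0.25, 0, 0, 0, 0]]}}

```text
t: 37.5
tool_pos: [0.4982, -0.2127, 0.0007]
tool_rot: [2.656, 1.676, 0.0]
contact_force: [-1.4, -1.4, 4.6]
opening: 0.0307
grip_force: 23.1
```

>>> {"fn": "servo_tool", "kwargs": {"increments": [[0.25, 2, 0, -11, 0], [0.25, 4, 0, -11, 0], [0.25, 5, 0, -10, 0], [0.25, 5, 0, -10, 0], [0.25, 6, 0, -9, 0], [0.25, 7, 0, -9, 0], [0.25, 8, 0, -8, 0], [0.25, 8, 0, -8, 0], [0.25, 9, 0, -7, 0], [0.25, 10, 0, -6, 0], [0.25, 10, 0, -5, 0], [0.25, 11, 0, -4, 0]]}}

```text
t: 39.0
tool_pos: [0.5347, -0.1348, 0.0983]
tool_rot: [-2.657, -1.677, 0.0]
contact_force: [-0.1, -0.0, -1.6]
opening: 0.0306
grip_force: 22.1
```

```bash
python3 -c "
from h import *
st();tq(4)"
```

```text
t 39.0 pos [ 0.5347 -0.1348  0.0983] head 64.5 open 0.0306 grip 22.1 F [-0.1 -0.  -1.6] q [-0.38 -0.03  1.88 -0.    1.29  0.06]
tool torque [ 0.031 -0.116 -0.006] F [ 0.41 -0.07 -1.75] grip 22.1
```

>>> {"fn": "servo_tool", "kwargs": {"increments": [[0.25, 0, 0, -10, 0], [0.25, 0, 0, -10, 0], [0.25, 0, 0, -4, 0], [0.345, 0, 0, 0, 0], [0.35, 0, 0, 0, 0]]}}

```text
t: 39.83
tool_pos: [0.5342, -0.1354, 0.1218]
tool_rot: [-2.656, -1.677, 0.0]
contact_force: [-0.5, -0.5, -2.7]
opening: 0.0311
grip_force: 22.1
```

>>> {"fn": "servo_tool", "kwargs": {"increments": [[0.354, 0, 0, 0, 0]]}}

```text
t: 39.95
tool_pos: [0.5341, -0.1353, 0.1216]
tool_rot: [-2.656, -1.676, 0.001]
contact_force: [-0.8, -1.5, -0.3]
opening: 0.0308
grip_force: 22.1
```

```bash
python3 -c "
from h import *
st();tq(3)"
```

```text
t 39.95 pos [ 0.5341 -0.1353  0.1216] head 64.5 open 0.0308 grip 22.1 F [-0.8 -1.5 -0.3] q [-0.38 -0.06  1.87 -0.    1.33  0.06]
tool torque [ 0.031 -0.144 -0.006] F [-0.02 -0.13 -2.59] grip 22.1
```

>>> {"fn": "servo_tool", "kwargs": {"increments": [[0.357, 0, 0, 0, 0]]}}

```text
t: 40.22
tool_pos: [0.5343, -0.1354, 0.1219]
tool_rot: [-2.656, -1.677, 0.0]
contact_force: [0.1, 0.0, -2.4]
opening: 0.0306
grip_force: 22.1
```

>>> {"fn": "servo_tool", "kwargs": {"increments": [[0.359, 0, 0, 0, 0]]}}

```text
t: 40.35
tool_pos: [0.5344, -0.1354, 0.122]
tool_rot: [-2.657, -1.677, 0.0]
contact_force: [0.5, -0.7, -1.7]
opening: 0.0309
grip_force: 22.1
```

```bash
python3 -c "
from h import *
st();tq(2)"
```

```text
t 40.35 pos [ 0.5344 -0.1354  0.122 ] head 64.5 open 0.0309 grip 22.1 F [ 0.5 -0.7 -1.7] q [-0.38 -0.06  1.86 -0.    1.33  0.06]
tool torque [ 0.002 -0.117  0.044] F [-0.2   0.54 -2.11] grip 22.1
```

>>> {"fn": "servo_tool", "kwargs": {"increments": [[0.361, 0, 0, 0, 0]]}}

```text
t: 40.58
tool_pos: [0.5344, -0.1354, 0.1221]
tool_rot: [-2.657, -1.677, -0.0]
contact_force: [0.3, -0.2, -1.8]
opening: 0.0306
grip_force: 22.1
```

>>> {"fn": "servo_tool", "kwargs": {"increments": [[0.363, 0, 0, 0, 0]]}}

```text
t: 40.7
tool_pos: [0.5344, -0.1355, 0.1221]
tool_rot: [2.657, 1.677, 0.0]
contact_force: [0.8, -0.6, -2.3]
opening: 0.0311
grip_force: 19.0
```

```bash
python3 -c "
from h import *
st();tq(2)"
```

```text
t 40.7 pos [ 0.5344 -0.1355  0.1221] head 64.5 open 0.0311 grip 19.0 F [ 0.8 -0.6 -2.3] q [-0.38 -0.06  1.86  0.    1.33  0.06]
tool torque [ 0.016 -0.099 -0.01 ] F [-0.31 -0.06 -1.29] grip 18.7
```

>>> {"fn": "servo_tool", "kwargs": {"increments": [[0.366, 0, 0, 0, 0]]}}

```text
t: 40.92
tool_pos: [0.5346, -0.1353, 0.1222]
tool_rot: [-2.657, -1.677, -0.001]
contact_force: [-0.5, 1.4, -1.4]
opening: 0.0316
grip_force: 11.0
```

>>> {"fn": "servo_tool", "kwargs": {"increments": [[0.367, 0, 0, 0, 0]]}}

```text
t: 41.05
tool_pos: [0.5343, -0.1353, 0.1219]
tool_rot: [-2.656, -1.677, -0.0]
contact_force: [-0.2, -0.0, -4.0]
opening: 0.0313
grip_force: 6.5
```

```bash
python3 -c "
from h import *
st();tq(2)"
```

```text
t 41.05 pos [ 0.5343 -0.1353  0.1219] head 64.5 open 0.0313 grip 6.5 F [-0.2 -0.  -4. ] q [-0.38 -0.06  1.87  0.    1.33  0.06]
tool torque [-0.001 -0.189  0.002] F [-1.12 -1.11 -2.14] grip 5.7
```

```bash
python3 -c "
from h import *
tq(2);tq(2)"
```

```text
tool torque [ 0.017 -0.148 -0.019] F [-0.53 -0.82 -0.91] grip 5.6
tool torque [ 0.014 -0.029  0.018] F [-0.82 -0.07 -2.81] grip 4.7
```

>>> {"fn": "servo_tool", "kwargs": {"increments": [[0.34, 0, 0, 0, 0], [0.34, 0, 0, 0, 0]], "force": 45}}

```text
t: 41.6
tool_pos: [0.5343, -0.1356, 0.122]
tool_rot: [2.656, 1.677, -0.001]
contact_force: [-1.3, -1.3, -2.3]
opening: 0.0297
grip_force: 27.0
```

```bash
cat >> h.py <<'E'
SCAP=[(.118,16),(.14,16)]
E
python3 - <<'E'
from h import *
tq(4)
_,R=st()
import h
w=get_image("wrist");s=get_image("scene");cv2.imwrite("pics/s20.png",s[:,:,::-1]);cv2.imwrite("pics/w20.png",w[:,:,::-1])
# bottle cap lies along tool -x: angles 90..180
tilt(w,s,prof=SQ,cap=SCAP,r=.025,s0=.125,sq=1,rng=range(70,181,5))
E
```

```text
tool torque [-0.008  0.026  0.001] F [ 0.31 -0.07 -1.91] grip 25.9
t 41.8 pos [ 0.5345 -0.1353  0.1221] head 64.5 open 0.0295 grip 25.9 F [ 0.   0.1 -1.9] q [-0.38 -0.06  1.86  0.    1.33  0.06]
t 41.9 pos [ 0.5344 -0.1355  0.1221] head 64.5 open 0.0296 grip 26.7 F [-0.4 -1.  -2.1] q [-0.38 -0.06  1.86 -0.    1.33  0.06]
[1.308e+00 1.050e+02 1.170e-01 8.000e-03 1.100e-02]
[1.30e+00 1.10e+02 1.17e-01 8.00e-03 1.20e-02]
[1.28e+00 1.15e+02 1.17e-01 8.00e-03 1.30e-02]
[1.276e+00 1.000e+02 1.170e-01 8.000e-03 1.100e-02]
[1.247e+00 9.500e+01 1.130e-01 8.000e-03 1.500e-02]
```

>>> {"fn": "servo_tool", "kwargs": {"increments": [[0.33, 0, 0, -5, 0], [0.33, 0, 0, -10, 0], [0.33, 0, 0, -5, 0]]}}

```text
t: 42.28
tool_pos: [0.535, -0.1358, 0.1435]
tool_rot: [2.655, 1.676, 0.002]
contact_force: [-0.0, -0.1, -2.7]
opening: 0.0288
grip_force: 35.4
```

>>> {"fn": "servo_tool", "kwargs": {"increments": [[0.33, 7, -4, 0, 0], [0.33, 13, -9, 0, 0], [0.33, 20, -13, 0, 0], [0.33, 24, -16, 0, 0], [0.33, 24, -16, 0, 0], [0.33, 24, -16, 0, 0], [0.33, 24, -16, 0, 0], [0.33, 24, -15, 0, 0], [0.33, 22, -14, 0, 0], [0.33, 18, -12, 0, 0], [0.33, 13, -8, 0, 0], [0.33, 7, -4, 0, 0]]}}

```text
t: 43.78
tool_pos: [0.4995, 0.1257, 0.1418]
tool_rot: [-2.656, -1.678, 0.001]
contact_force: [0.4, -0.1, -3.1]
opening: 0.029
grip_force: 35.2
```

Run:
```python
from h import *
tq(8);to(.6494,.1448,.142)
w=get_image("wrist");s=get_image("scene");cv2.imwrite("pics/s21.png",s[:,:,::-1]);cv2.imwrite("pics/w21.png",w[:,:,::-1])
tilt(w,s,prof=SQ,cap=SCAP,r=.025,s0=.125,sq=1,rng=range(60,125,5))
g=cv2.cvtColor(w,cv2.COLOR_RGB2GRAY);print(g[200:330:8,220:340:8])
```

```text
tool torque [-0.004 -0.011  0.001] F [ 0.12  0.16 -1.84] grip 35.2
t 44.17 pos [0.5001 0.1241 0.1421] head 64.5 open 0.0292 grip 35.2 F [ 0.2  0.2 -2.2] q [ 0.1  -0.17  1.93 -0.    1.38  0.54]
tool mm [8.300e+01 1.258e+02 1.000e-01]
t 44.27 pos [0.5001 0.1243 0.142 ] head 64.5 open 0.0291 grip 35.3 F [ 0.6 -0.5 -1. ] q [ 0.1  -0.16  1.93 -0.    1.38  0.54]
[1.379e+00 9.500e+01 1.130e-01 8.000e-03 3.500e-02]
[1.332e+00 1.000e+02 1.130e-01 8.000e-03 3.400e-02]
[1.302e+00 9.000e+01 1.370e-01 3.200e-02 3.700e-02]
[1.295e+00 1.050e+02 1.170e-01 8.000e-03 3.100e-02]
[1.254e+00 1.100e+02 1.170e-01 8.000e-03 3.200e-02]
[[ 74  77 150 160 161 164 164 165 163 164 165 163 164  76  69]
 [ 63  57 176 182 184 183 174 174 176 179 183 184 184 132  69]
 [ 56  51 173 180 167 169 174 173 175 174 172 182 184 115  70]
 [ 53  51 174 165 168 172 172 172 172 172 172 170 184  87  69]
 [ 54  71 170 163 164 168 171 173 171 169 171 168 166  69  65]
 [ 74  76 165 162 163  89  96  93  94  92 161 164 161  68  66]
 [ 73  73 166 156  87  92  90  93  92  92  87 157 157  64  65]
 [ 75 117 119  48  85  90  89 119 109  89  86  80  53 119  61]
 [ 58 118 118  45  89 113 111 112 111 112 112  83  37 116  60]
 [ 58 118  54  46 113 111 112 112 112 109 112 108  35 118 116]
 [116 118  49  45 112 113 111 112 112 109 109 110  31 118 118]
 [121 120  48  44 111 112 111 112 111 113 109 110  20  38 119]
 [ 53 155  47  43 112 110 112 110 112 110 110 111  28  49  49]
 [ 57  54  49  48 106 110 111 110 112 110 111  58  30  52  36]
 [ 56  53  54  65  63  63 112 111 109  84  57  56  29  48  33]
 [ 51  52  53  47  61  65  60  56  54  56  58  57  27  43  34]
 [ 49  47  57  62  62  61  56  55  57  54  55  56  35  39  33]]
```

>>> {"fn": "servo_tool", "kwargs": {"increments": [[0.33, 3, 5, 0, 0], [0.33, 7, 10, 0, 0], [0.33, 10, 16, 0, 0], [0.33, 13, 19, 0, 0], [0.33, 13, 20, 0, 0], [0.33, 13, 19, 0, 0], [0.33, 11, 17, 4, 0], [0.33, 8, 12, 6, 0], [0.33, 4, 6, 6, 0], [0.33, 1, 2, 5, 0], [0.33, 0, 0, 3, 0], [0.33, 0, 0, 0, 0]]}}

```text
t: 45.78
tool_pos: [0.6491, 0.1454, 0.1181]
tool_rot: [-2.657, -1.677, 0.0]
contact_force: [0.0, -0.5, -2.1]
opening: 0.0284
grip_force: 35.3
```

>>> {"fn": "servo_tool", "kwargs": {"increments": [[0.33, 0, 0, 2, 0], [0.33, 0, 0, 1, 0], [0.33, 0, 0, 0, 0]]}}

```text
t: 46.15
tool_pos: [0.6504, 0.1459, 0.1173]
tool_rot: [2.656, 1.677, 0.005]
contact_force: [-1.0, 0.9, 4.7]
opening: 0.0289
grip_force: 36.3
```

>>> {"fn": "servo_tool", "kwargs": {"increments": [[0.33, 0, 0, 2, 0], [0.33, 0, 0, 0, 0]]}}

```text
t: 46.4
tool_pos: [0.6513, 0.1463, 0.1171]
tool_rot: [2.656, 1.676, 0.008]
contact_force: [-2.8, 1.5, 9.9]
opening: 0.0288
grip_force: 36.9
```

>>> {"fn": "servo_tool", "kwargs": {"increments": [[0.33, 0, 0, 2, 0], [0.33, 0, 0, 0, 0]]}}

```text
t: 46.65
tool_pos: [0.6521, 0.1469, 0.117]
tool_rot: [2.655, 1.676, 0.012]
contact_force: [-2.5, 3.3, 14.5]
opening: 0.0289
grip_force: 37.6
```

>>> {"fn": "servo_tool", "kwargs": {"increments": [[0.33, 0, 0, -3, 0], [0.335, 0, 0, -3, 0], [0.34, 0, 0, 0, 0], [0.345, 0, 0, 0, 0], [0.35, 0, 0, 0, 0], [0.355, 0, 0, 0, 0], [0.36, 0, 0, 0, 0], [0.365, 0, 0, 0, 0], [0.37, 0, 0, 0, 0], [0.38, 0, 0, 0, 0], [0.4, 0, 0, 0, 0], [0.45, 0, 0, 0, 0]]}}

```text
t: 48.15
tool_pos: [0.6491, 0.1453, 0.1165]
tool_rot: [-2.656, -1.677, 0.001]
contact_force: [-1.1, -0.2, -0.4]
opening: 0.0385
grip_force: 0.0
```

Run:
```python
from h import *
st();tq(3)
w=get_image("wrist");cv2.imwrite("pics/w22.png",w[:,:,::-1]);g=cv2.cvtColor(w,cv2.COLOR_RGB2GRAY);print(g[200:330:8,220:340:8])
```

```text
t 48.15 pos [0.6491 0.1453 0.1165] head 64.5 open 0.0385 grip 0.0 F [-1.1 -0.2 -0.4] q [ 0.11  0.21  1.59 -0.    1.34  0.55]
tool torque [-0.002  0.018 -0.007] F [ 0.52 -0.66 -0.13] grip 0.0
[[ 71  72 171 181 160 164 164 166 165 163 163 167 182 116  75]
 [ 71  72 170 159 160 161 163 149 161 162 164 162 180 101  66]
 [ 68  49 168 157 159 106  86  86  86  85 154 160 159  85  64]
 [ 48  49 160 153  89  89  92 103 101  88  82 156 156  69  65]
 [ 47  46 163 150  83 112 114 114 113 114 100  82 152  67  63]
 [ 41  45 164 132 111 113 108 110 111 112 111 103 161  35  36]
 [ 51  64 165  97 111 110 109 110 108 113 110 110 180  40  34]
 [112  80 160 106 110 108 110 109 108 108 110 109 179  27 110]
 [113  38  79 106 110 110 110 109 106 112 108 108 158  32 112]
 [107  38  61  66 106 106 107 110 108 109 111 107 123  32  36]
 [ 88  36  56  60  77 108 109 109 107 108 108 118 121  31  27]
 [ 37  32  53  61  62  59  86 100  90  75 114 120 121  27  28]
 [ 41  30  52  56  58  57  60  58  58  55 114 118 120  30  29]
 [ 45  27  54  55  60  55  56  51  56  57 115 117 120  22  23]
 [ 48  39  54  50  52  56  58  55  59  54 113 119 122  97  24]
 [ 52  27  52  55  52  54  51  52  54  52 113 118 121 122  26]
 [ 41  42  57  53  50  55  52  52  53  55 115 114 119 124  27]]
```

>>> {"fn": "servo_tool", "kwargs": {"increments": [[0.55, 0, 0, 0, 0], [0.6, 0, 0, 0, 0], [0.6, 0, 0, -15, 0], [0.6, 0, 0, -40, 0], [0.6, 0, 0, -45, 0], [0.6, 0, 0, -45, 0], [0.6, -20, -55, 0, 0], [0.6, -20, -55, 0, 0], [0.6, -20, -55, 0, 0], [0.6, -20, -55, 0, 0], [0.6, -20, -55, 0, 0], [0.6, 0, 0, 0, 0]]}}

```text
t: 49.85
tool_pos: [0.3559, 0.1739, 0.2637]
tool_rot: [2.654, 1.679, 0.007]
contact_force: [1.0, -0.2, 0.2]
opening: 0.0508
grip_force: 0.0
```

Run:
```python
from h import *
st()
X=np.array([.992,.127]);Y=np.array([-.127,.992]);row=np.array([.6615,.0501])
a=cv2.cvtColor(cv2.imread("pics/top0.png"),cv2.COLOR_BGR2GRAY);t=get_image("top");b=cv2.cvtColor(t,cv2.COLOR_RGB2GRAY);s=get_image("scene")
cv2.imwrite("pics/top23.png",t[:,:,::-1]);cv2.imwrite("pics/scene23.png",s[:,:,::-1])
stand(t,"top",SQ,.14,(.649,.145));stand(s,"scene",SQ,.14,(.649,.145));stand(t,"top",ROUND,.19,(.66,-.04));stand(s,"scene",ROUND,.19,(.66,-.04))
print("sq cap pred px",proj("top",[.6494,.1448,.145]),"round cap pred",proj("top",[.663,-.038,.195]))
u,v=proj("top",[.6494,.1448,.145])[0].astype(int);print(b[v-14:v+24:2,u-16:u+17:2])
# shift of the things that must stay
A=cv2.imread("pics/top0.png");
for n,(x,y,w,h) in dict(can=(270,120,36,46),jar=(196,130,36,42),carton=(342,102,44,58),brush=(188,192,28,58)).items():
    r=cv2.matchTemplate(t[y-12:y+h+12,x-12:x+w+12,::-1].copy(),A[y:y+h,x:x+w],cv2.TM_CCOEFF_NORMED);_,m,_,l=cv2.minMaxLoc(r);print(n,round(m,3),np.array(l)-12)
```

```text
t 49.85 pos [0.3559 0.1739 0.2637] head 64.7 open 0.0508 grip 0.0 F [ 1.  -0.2  0.2] q [ 0.27 -0.57  2.03  0.    1.67  0.71]
top [(np.float64(0.639), np.float64(0.659), np.float64(0.15)), (np.float64(0.627), np.float64(0.664), np.float64(0.15)), (np.float64(0.611), np.float64(0.659), np.float64(0.155))]
scene [(np.float64(0.511), np.float64(0.639), np.float64(0.155)), (np.float64(0.505), np.float64(0.644), np.float64(0.155)), (np.float64(0.503), np.float64(0.639), np.float64(0.15))]
top [(np.float64(0.518), np.float64(0.675), np.float64(-0.045)), (np.float64(0.516), np.float64(0.685), np.float64(-0.05)), (np.float64(0.513), np.float64(0.67), np.float64(-0.045))]
scene [(np.float64(0.648), np.float64(0.66), np.float64(-0.045)), (np.float64(0.642), np.float64(0.665), np.float64(-0.045)), (np.float64(0.637), np.float64(0.655), np.float64(-0.045))]
sq cap pred px [[249.32123652 139.99941591]] round cap pred [[328.09750305 130.49795402]]
[[ 42  41  42  38  45  41  37  40  36  41  39  41  42  42  44  39  43]
 [ 39  41  42  41  42  39  39  41  35  41  40  42  43  41  38  38  44]
 [ 41  42  
[... 567 characters left out ...]
182 147 110  61  82  90  63  50 128 135 134  78  60  43  41]
 [ 42 125 174 177 131 124  95  80 106 132 134 145  96  77  66  46  42]
 [ 42  55  92 138 153 132 132 133 134 135 148 134  90  81  52  41  44]
 [ 44  26  77  87  90 120 152 154 151 174 177  95  89  72  45  41  46]
 [ 42  30  67  71  82  77  85 137 174 184 137 100  79  51  41  44  45]
 [ 43  37  42  73  72  76  72  75  89 127  91  89  73  43  43  43  40]
 [ 43  45  43  37  52  72  72  71  73  77  83  78  54  46  45  43  39]
 [ 40  42  43  47  47  40  54  73  71  74  82  73  42  45  43  41  43]
 [ 43  44  44  41  42  43  46  39  56  75  80  54  44  40  46  44  45]]
can 0.999 [0 0]
jar 0.997 [0 0]
carton 0.997 [0 0]
brush 0.946 [ 0 -1]
```

Both bottles are standing in their gaps, the other items have moved by a pixel at most, and the arm is clear. Handing in.

```bash
python3 -c "
from station import *
print(finish_job())"
```

```text
the job is handed in; nothing more can be done
None
```

I handed the job in at about 50 s: by the last camera measurements both bottles stand cap up on the row line, the round one between carton and can, the square one between jar and can, and the carton, can, jar and brush are in place to within about a pixel (2–3 mm); each bottle slipped from the grip once before its final placing, and the hand-in returned no verdict.

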